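# Pass a plate magazine into the dark box without fogging the plates inside

## Task

Put the middle one of the three plate magazines into the pass box of the dark box. There are light-sensitive plates inside, so first push the inner dark slide home by its grip bar and feel that it is firmly seated (do not ram it), and only then open the hatch all the way; lower the magazine in, stand it upright on the chamber floor between the two guide rails without dropping it, and slide the hatch fully shut again. The slide must stay home all the while, and the other two magazines and everything else on the bench are to be left where they are.

Things in the scene. Friction and masses are not known exactly. Their poses are not given: they have to be found in the camera images.
- darkbox: Plywood dark box fixed to the bench, a pass box on the robot's side. Origin on the bench under the pass chamber's middle; x roughly away from the robot, y left, z up. In its frame, mm: pass box x -50 to 52, y -78 to 222, with two rails along y, tops at z 153, lips 79 apart; the hatch runs off over a closed deck (y over 66). Behind it z 153 to x 120, then a hood z 208 to x 340.
- chamber (a point): Middle of the pass chamber's floor, (0, 0, 25) mm in the dark box's frame, same axes. Inside, the chamber is 76 mm along x, 132 mm along y, 115 mm deep to its rim (z 140), open to the top when the hatch is. Two guide rails along x, 5 mm wide and 8 mm high, leave a 48 mm channel in the middle: a magazine stands in it, its 62 mm along x, with 7 mm to spare at each end, 4 mm at each side.
- slide: Inner door, a steel slide shut by pushing towards the dark box's +y. Its black grip bar, outside the right (-y) wall, is 70 (x) x 20 (y) x 34 mm high, top at z 134. This point: middle of the bar's outer -y face, at (47.5, -104, 117) mm in the box's frame when home, up to 22 mm farther out at the start. Drag 3 N, then a hard stop: feel it with 8 to 15 N for half a second; over 60 N is ramming.
- hatch: Outer door: aluminium hatch 87 x 148 mm, top face at z 148, over the chamber. Slides to the dark box's +y to open, 140 mm, drag 2 N, stays where left; shut at the start. This point: middle of its black upright grip bar, 60 mm along x, 14 mm along y, z 148 to 184; in the box's frame (0, 0, 166) mm shut, (0, 140, 166) open. Pinch it across the 14 mm.
- magazine: Plate magazine: grey steel box 62 (its x) x 40 (y) x 105 mm tall, 0.25 to 0.45 kg, no handle; the middle one of three. Origin: centre of its underside, z up; half a turn makes no difference. In the rack its broad faces are hidden 8 mm from the neighbours', so it is taken across its 62 mm; the chamber has room for fingers only across its 40 mm, so put it down and take it again in between.
- magazine_left: Another magazine of the same size in the rack, at +48 mm along the rack's y. Leave alone (more than 20 mm or leaning over counts as disturbed).
- magazine_right: Another magazine of the same size in the rack, at -48 mm along the rack's y. Leave alone.
- rack: Low plywood rack fixed to the bench, 86 (x) x 164 mm (y), origin on the bench at its middle. Three pockets along y, floor at z 10 mm, fences up to z 26 mm; the magazines stand with their 62 mm along the rack's x. Rack and mat may be on either side of the bench.
- mat: Thin dark cutting mat fixed on the bench, 150 mm (x) by 170 mm (y), 2 mm thick, clear of things: a place to set the magazine down. Origin on the bench at its middle.
- ink_tin: Ink tin, 84 mm across, 55 mm tall, standing in front of the pass box. Origin at its underside's centre. Bystander, like all that follow: leave it within 30 mm of its place.
- brayer: Ink roller lying in front, 110 mm wide black roller 38 mm thick at +x of its frame, wooden handle at -x, about 200 mm long. Origin at bench level, near its middle. Bystander.
- stamp_block: Wooden stamp block 80 by 60 mm, 40 mm high with its grip. Origin at its underside's centre. Bystander.
- stamp_long: Longer wooden stamp block 110 by 50 mm, 40 mm high with its grip. Origin at its underside's centre. Bystander.
- jar: Lidded jar 76 mm across, 85 mm tall. Origin at its underside's centre. Bystander.
- glue_bottle: White bottle 58 mm across, 150 mm tall. Origin at its underside's centre. Bystander.
Not all that is in view belongs to the job. Leave any blue look-alike of the magazine alone.

How it is judged:
By the outcome, as a careful person would: the job done as asked, in the order asked, and still so for the second after the job is handed in, with the robot touching nothing.
It also fails if it takes over 72 s, if anything falls off the work surface, if the arm or the gripper's body presses on something with over 40 N, if the wrist force passes 120 N, or if a joint passes its speed limit or range.

## Robot

A 6-joint arm with a two-finger parallel gripper is mounted at the origin on the work surface. World frame = base frame: x ahead of the robot, y to its left, z up, the work surface at z = 0. Lengths are in m, angles in rad, forces in N, time in s.
With the tool pointing down it reaches from about 0.3 to 0.875 m from the base axis. Payload 6.4 kg.
Tool frame: the origin (TCP) lies at the centre of the arm's flange, where the gripper is bolted on; the fingertips stand 173 mm ahead of it and the grasp point (between the pads) lies ctrl.grip_point_offset ahead of it (ctrl.grip_point_offset is the distance from the TCP to the grasp point, in m); z points along the fingers, y is the direction in which the jaws open and shut (so a half turn about z gives the same grasp; the last joint's range is limited). The gripper opens to 85 mm and grips with 20 to 120 N. Pads are 22 mm wide; open, the fingers measure 114 mm over their backs; the gripper's body (76 mm by 85 mm) begins 54 mm behind the grasp point. The pads swing forward as they close: fully open they stand 13 mm farther back than shut.
Start: joints at [0.929, 0.181, 1.607, -0, 1.354, -0.206], TCP at [0.243, 0.521, 0.405] pointing down, gripper open.
Joint ranges: [-2.99, 2.99], [-0.89, 2.07], [0.3, 2.58], [-1.14, 4.28], [0, 2.63], [-3.12, 3.12]. Speed limits (rad/s): [2.57, 2.57, 3.01, 3.14, 3.14, 3.14].

## Interface

Orientations are given as a unit quaternion [w, x, y, z].
In Python, from bench import ctrl, cams, boxes_of, landmark_of gives the robot as it stands.
- The arm moves only by the shell command python3 -m handwheel 'ROWS'. ROWS is JSON, a list of rows, each an object with "offset": the shift along the tool's x, y, z in m, a list of three; "spin": the turn about the tool's z in degrees; "grip": the opening, from 0 (shut) to 1 (fully open). A call has 1 to 20 rows; each row is the pose to reach, as a shift and turn from the pose commanded when the call began, along the tool's axes at that moment; what a row does not reach only later rows make up. A row lasts 1/8 s, in which the tool goes at most 62.5 mm and 10.7 degrees, less where a joint would pass 70% of its speed; a pose out of reach is approached as far as the arm can. A call with a gripper value outside its range is refused whole. The fingers move at their own pace and stop on an object; the grip force is fixed at half the most. Time passes only in rows, so rows that repeat a pose let the fingers close. It gives the time, the measured TCP pose, the force and the opening at its end, in the units of the state.
- ctrl.get_obs(): the state, without advancing time (a new reading comes with each control period).
- cams.camera(name): name is "scene" or "top" or "wrist"; returns a dict with "color" (480x640x3 uint8, red, green, blue), "camera_matrix" (3x3 intrinsics, pixels), "view" (4x4, takes a point from world to camera coordinates); the wrist camera has in their place "tool_from_camera" (4x4, takes a point from camera to tool coordinates, whose origin is the TCP and whose axes are the flange's). Camera axes: x right, y up, looking along -z (the intrinsics and any distortion apply to the point x, -y, -z); pixel columns grow to the right and rows downward; lengths in m; the calibration is good to about 2 mm. A picture is of the moment at which its call begins: read the wrist's pose just before it. There is no depth.
- ctrl.hand_in(): hands the job in, once; it reports no verdict.
Trained networks look in a picture, given as the dict that the camera call returned (one of the last four; its "shot" number tells which), for a name from the list of things; names that differ only in an ending like _2 or _b are one class to them, and where a whole thing is asked for, a point or a joint stands for the part that bears it (a point fixed in the world has none). Each returns a list of dicts, best first, with "confidence" (0 to 1); they miss things now and then, are a little off and sometimes report something else, mostly with a low value. They report only what shows in the picture. A call takes as long as a camera call. They do not tell look-alikes from the thing itself.
- boxes_of(picture, thing): "uv" ([column, row] in pixels, amid what is visible of it).
- landmark_of(picture, thing): "uv" ([column, row] in pixels: a listed point, or the origin of a listed thing).
The state is a dict: "time_s": time; "q": joint angles; "dq": joint speeds; "joint_efforts": joint torques, N m; "eef_pos": TCP position; "eef_rot": TCP orientation; "wrist_force": force on the tool from outside, world axes, zero at the start; "torque": the same for the moment, N m; "opening": opening from 0.0 (shut) to 1.0 (fully open).
Only numpy, scipy, OpenCV 4.12 (cv2) and the standard library are available. Lean on these libraries where they do the work, as an engineer would, in place of code of your own. Each camera call takes 0.05 s, during which the arm holds its last target.

## Working session

There is one attempt and no reset: what is moved stays moved. The work goes in short steps, Python scripts to look and compute and a shell command to move; the robot and the scene stay as the last step left them, time stands still between calls to the robot, and variables do not carry over. Pictures are saved under pics/ and viewed, and the job is handed in when it is done.

```bash
ls -la; mkdir -p pics; cat > h.py <<'E'
import numpy as np, cv2
from bench import ctrl, cams, boxes_of, landmark_of
def snap(n,f):
    p=cams.camera(n); cv2.imwrite('pics/'+f,p['color'][:,:,::-1]); return p
E
python3 - <<'E'
from h import *
print(ctrl.get_obs(), ctrl.grip_point_offset)
a=snap('scene','s0.png');b=snap('top','t0.png');c=snap('wrist','w0.png')
for p in (a,b,c): print({k:v for k,v in p.items() if k!='color'})
names="darkbox chamber slide hatch magazine rack mat ink_tin brayer stamp_block stamp_long jar glue_bottle".split()
for n in names:
  for nm,p in (('s',a),('t',b),('w',c)):
    print(n,nm,[(np.round(d['uv'],1).tolist(),round(d['confidence'],2)) for d in landmark_of(p,n)][:5])
E
```

```text
total 12
drwxr-xr-x  3 agent agent 4096 Dec  7 14:55 .
drwxr-xr-x 23 root  root  4096 Dec  7 14:55 ..
drwxr-xr-x  2 agent agent 4096 Dec  7 14:55 pics
{'time_s': 0.0, 'q': array([ 9.28698684e-01,  1.81556247e-01,  1.60799974e+00,  4.30008609e-05,
        1.35377650e+00, -2.06318979e-01]), 'dq': array([-0.00105406,  0.00076325, -0.00054827, -0.00108688, -0.00107644,
       -0.00208159]), 'joint_efforts': array([-6.85507621e-04, -4.44856346e+01, -3.51335549e+01, -1.55040966e-04,
        8.78585415e-03, -8.58311129e-07]), 'eef_pos': array([0.24255492, 0.52106575, 0.40377933]), 'eef_rot': array([-3.77187968e-04,  2.16173799e-01,  9.76354511e-01, -7.84169757e-04]), 'wrist_force': array([ 0.2448089 , -0.0578779 , -0.17583711]), 'torque': array([-0.0220712 ,  0.03474572, -0.047893  ]), 'opening': 0.9999327273084485} 0.1547
{'camera_matrix': array([[483.42942545,   0.        , 320.86215589],
       [  0.        , 483.42942545, 238.06296393],
       [  0.        ,   0.        ,   1.        ]]), 'view': array([[ 0.19930983,  0.97982567, -0.01473904, -0.05323711],
       [-0.64559332,  0.142608
[... 1779 characters left out ...]
4], 0.25)]
rack w []
mat s [([456.3, 233.4], 0.7)]
mat t [([175.6, 262.2], 0.93)]
mat w [([270.3, 383.3], 0.93)]
ink_tin s [([385.3, 240.6], 0.55)]
ink_tin t [([253.2, 261.3], 0.98), ([457.7, 249.9], 0.58)]
ink_tin w []
brayer s [([192.7, 273.0], 0.69), ([466.3, 295.9], 0.29)]
brayer t [([317.2, 257.6], 0.76)]
brayer w []
stamp_block s [([197.1, 343.0], 0.59)]
stamp_block t [([448.4, 173.8], 0.58)]
stamp_block w []
stamp_long s [([466.2, 298.5], 0.71)]
stamp_long t [([202.3, 181.0], 0.95)]
stamp_long w []
jar s [([515.1, 283.0], 0.71)]
jar t [([156.4, 186.2], 0.97)]
jar w []
glue_bottle s [([150.6, 333.9], 0.56)]
glue_bottle t [([496.8, 187.2], 0.69), ([317.7, 258.4], 0.23)]
glue_bottle w []
```

View pics/s0.png

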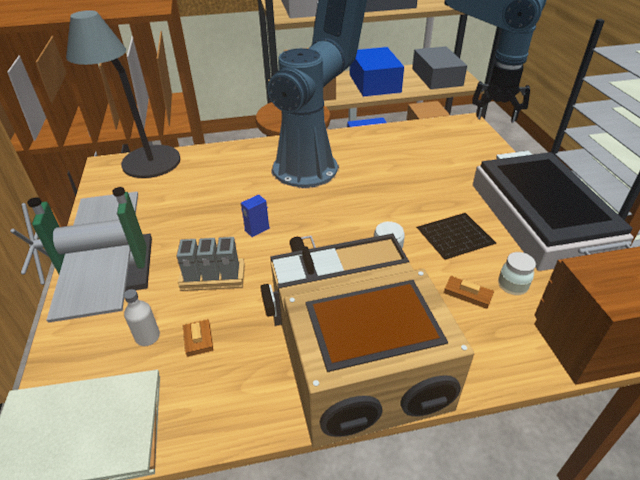

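View pics/t0.png

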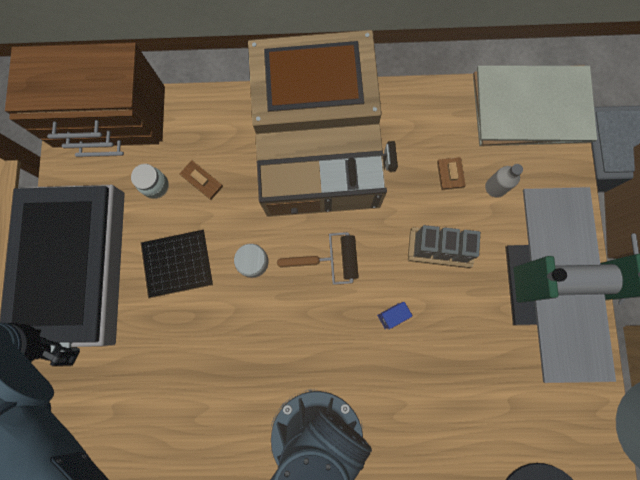

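View pics/w0.png

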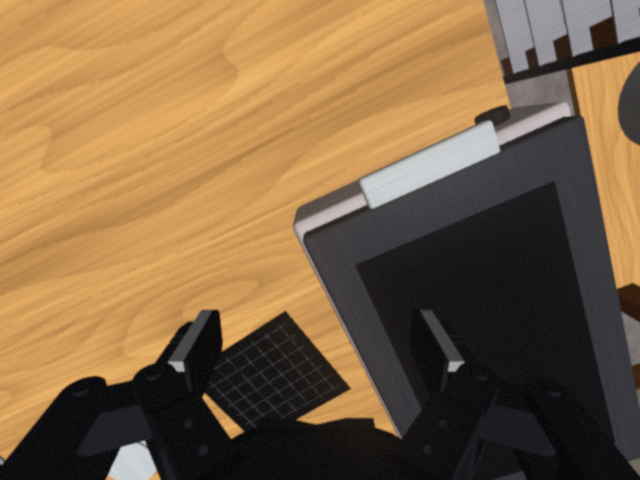

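```bash
python3 - <<'E'
import cv2
t=cv2.imread('pics/t0.png');s=cv2.imread('pics/s0.png')
def crop(im,x0,y0,x1,y1,k,f):
    c=cv2.resize(im[y0:y1,x0:x1],None,fx=k,fy=k,interpolation=cv2.INTER_CUBIC)
    st=10
    for x in range((x0//st+1)*st,x1,st): 
        cv2.line(c,((x-x0)*k,0),((x-x0)*k,6 if x%50 else 14),(0,0,255),1)
        if x%20==0: cv2.putText(c,str(x),((x-x0)*k,22),0,.35,(0,0,255),1)
    for y in range((y0//st+1)*st,y1,st):
        cv2.line(c,(0,(y-y0)*k),(6,(y-y0)*k),(0,0,255),1)
        if y%20==0: cv2.putText(c,str(y),(8,(y-y0)*k),0,.35,(0,0,255),1)
    cv2.imwrite('pics/'+f,c)
crop(t,245,115,405,225,5,'tb.png')
crop(t,395,145,535,275,4,'tr.png')
crop(s,255,220,425,340,4,'sb.png')
crop(s,165,190,285,300,5,'sr.png')
E
```

```text
(no output)
```

View pics/tb.png

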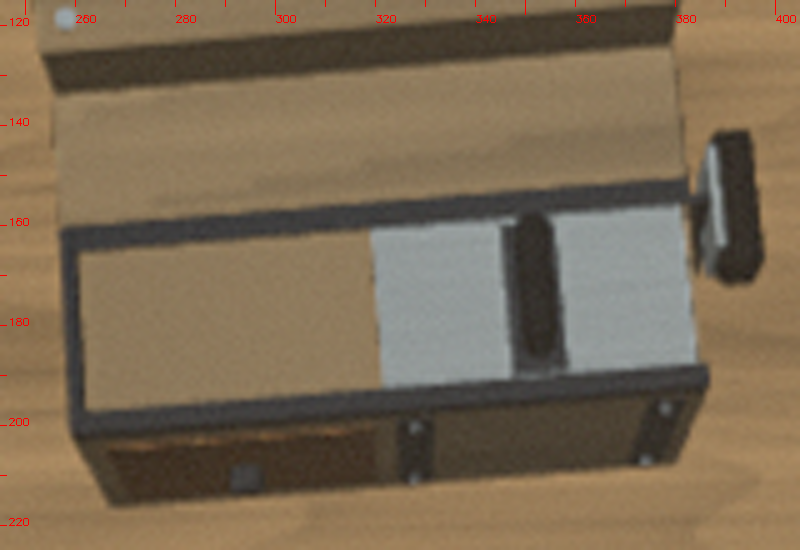

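View pics/tr.png

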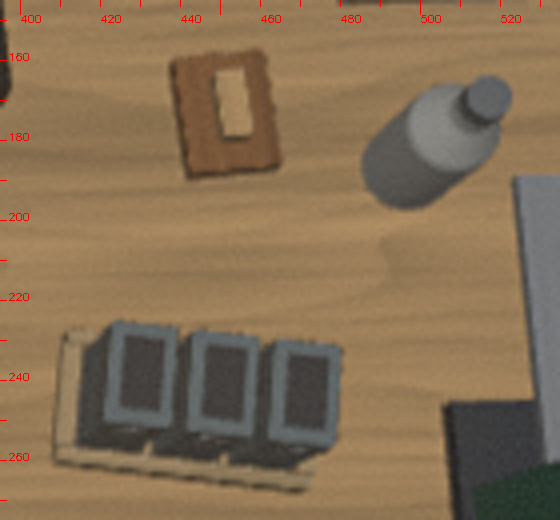

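View pics/sb.png

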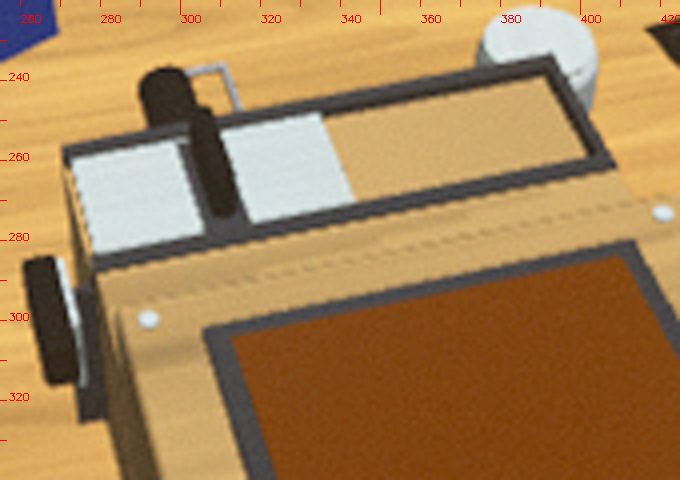

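View pics/sr.png

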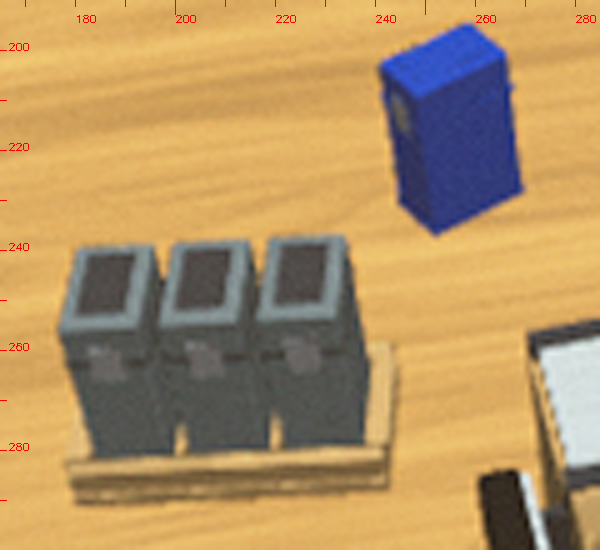

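```bash
cat >> h.py <<'E'
import pickle,os
from scipy.optimize import least_squares
from scipy.spatial.transform import Rotation as R
def camf():
    return pickle.load(open('cam.pkl','rb'))
def proj(c,P):
    K,V=c; P=np.atleast_2d(P); q=P@V[:3,:3].T+V[:3,3]
    q=q*[1,-1,-1]; u=q@K.T; return u[:,:2]/u[:,2:]
def ray(c,uv):
    K,V=c; d=np.linalg.inv(K)@[uv[0],uv[1],1]; d=d*[1,-1,-1]
    Rm=V[:3,:3]; o=-Rm.T@V[:3,3]; return o,Rm.T@d
def atz(c,uv,z):
    o,d=ray(c,uv); return o+d*(z-o[2])/d[2]
def tri(obs):
    A=np.zeros((3,3));b=np.zeros(3)
    for c,uv in obs:
        o,d=ray(c,uv); d=d/np.linalg.norm(d); M=np.eye(3)-np.outer(d,d); A+=M;b+=M@o
    return np.linalg.solve(A,b)
def wristcam(p,o):
    T=np.eye(4); q=o['eef_rot']; T[:3,:3]=R.from_quat([q[1],q[2],q[3],q[0]]).as_matrix(); T[:3,3]=o['eef_pos']
    return p['camera_matrix'],np.linalg.inv(T@p['tool_from_camera'])
def fit(model_obs,x0):
    # model_obs: list (cam, uv, local xyz)
    def P(x,l): c,s=np.cos(x[2]),np.sin(x[2]); return np.array([x[0]+c*l[0]-s*l[1],x[1]+s*l[0]+c*l[1],l[2]])
    f=lambda x: np.concatenate([proj(c,P(x,l))[0]-uv for c,uv,l in model_obs])
    r=least_squares(f,x0); return r.x,r.fun.reshape(-1,2)
def w2b(x,l): c,s=np.cos(x[2]),np.sin(x[2]); return np.array([x[0]+c*l[0]-s*l[1],x[1]+s*l[0]+c*l[1],l[2]])
E
python3 - <<'E'
from h import *
a=cams.camera('scene');b=cams.camera('top')
S=(a['camera_matrix'],a['view']);T=(b['camera_matrix'],b['view'])
pickle.dump((S,T),open('cam.pkl','wb'))
tp=lambda x,y:(x/5+245,y/5+115); sp=lambda x,y:(x/4+255,y/4+220)
print('FL',tri([(T,tp(77,437)),(S,sp(553,55))]),'FR',tri([(T,tp(707,368)),(S,sp(62,148))]))
print('BL',tri([(T,tp(62,228)),(S,sp(617,165))]),'BR',tri([(T,tp(690,182)),(S,sp(97,270))]))
mo=[(T,tp(77,437),(-.05,.222,.153)),(S,sp(553,55),(-.05,.222,.153)),(T,tp(707,368),(-.05,-.078,.153)),(S,sp(62,148),(-.05,-.078,.153)),
(T,tp(62,228),(.052,.222,.153)),(S,sp(617,165),(.052,.222,.153)),(T,tp(690,182),(.052,-.078,.153)),(S,sp(97,270),(.052,-.078,.153))]
x,r=fit(mo,[.6,-.1,0]); print('box',x,np.degrees(x[2]));print(np.round(r,1))
pickle.dump(x,open('box.pkl','wb'))
for n,l in (('hatch',(0,0,.184)),('slide',(.0475,-.104,.117))):
    P=w2b(x,l); print(n,P,proj(T,P),proj(S,P))
print('slide top', atz(T,tp(740,207),.134))
tr=lambda x,y:(x/4+395,y/4+145); sr=lambda x,y:(x/5+165,y/5+190)
ct=[(195,333),(258,340),(252,438),(188,430)]; cs=[(248,242),(172,241),(162,330),(240,326)]
ct=[tr(*v) for v in ct]; cs=[sr(*v) for v in cs]
# order matching: top view: far-left(+x,+y), far-right, near-right, near-left ; 
for c in ct: print('T',atz(T,c,.115))
# scene camera looks from far: top of image=near robot; 
for c in cs: print('S',atz(S,c,.115))
print('ctr tri',tri([(T,np.mean(ct,0)),(S,np.mean(cs,0))]))
print('slideS',[ (np.round(d['uv'],1),d['confidence']) for d in landmark_of(a,'slide')])
u=landmark_of(a,'slide')[0]['uv'];v=landmark_of(b,'slide')[0]['uv'];print(tri([(S,u),(T,v)]))
for n in('mat','jar','stamp_block','stamp_long','ink_tin','glue_bottle','brayer','rack'):
    d=landmark_of(b,n); 
    if d: print(n,d[0]['confidence'],atz(T,d[0]['uv'],0))
o=ctrl.get_obs();print(o['time_s'])
E
```

```text
FL [0.55404128 0.1199288  0.1491556 ] FR [ 0.57742763 -0.17731554  0.15477951]
BL [0.65571522 0.12568201 0.15242866] BR [ 0.67072386 -0.17225606  0.15036258]
box [ 0.61812282 -0.09802398  0.06335785] 3.630137333659001
[[-1.2 -0.6]
 [-0.4 -1.1]
 [ 1.   2. ]
 [-0.7 -0.6]
 [-0.7 -0.2]
 [ 0.3 -0.1]
 [-0.4 -2.1]
 [-0.6  0.6]]
hatch [ 0.61812282 -0.09802398  0.184     ] [[352.54163923 168.74272127]] [[307.76721299 254.51887713]]
slide [ 0.67211232 -0.19880783  0.117     ] [[391.80525611 155.46282948]] [[267.72392762 300.32520813]]
slide top [ 0.66339888 -0.19904987  0.134     ]
T [ 0.4881784  -0.31249658  0.115     ]
T [ 0.48305341 -0.34911117  0.115     ]
T [ 0.42473594 -0.34120551  0.115     ]
T [ 0.43031928 -0.3043924   0.115     ]
S [ 0.43746646 -0.30502681  0.115     ]
S [ 0.4284178  -0.34247457  0.115     ]
S [ 0.49361947 -0.34812982  0.115     ]
S [ 0.49888049 -0.31111255  0.115     ]
ctr tri [ 0.45758245 -0.32807897  0.10848597]
slideS [(array([263.9, 299. ]), 0.72), (array([384.8, 245. ]), 0.56)]
[ 0.66924564 -0.20464811  0.11955205]
mat 0.65 [0.44746554 0.35982813 0.        ]
jar 0.82 [0.65073491 0.42434116 0.        ]
stamp_block 0.72 [ 0.65746562 -0.37126798  0.        ]
stamp_long 0.65 [0.6576324  0.29679676 0.        ]
ink_tin 0.77 [0.43031167 0.15999862 0.        ]
glue_bottle 0.75 [ 6.14778112e-01 -4.84778985e-01 -2.22044605e-16]
brayer 0.69 [ 0.43310811 -0.0184711   0.        ]
rack 0.65 [ 0.45652049 -0.32272896  0.        ]
2.75
```

```bash
cat >> h.py <<'E'
def plan(pos,jaw=None,grip=False,cmd=None):
    """world target (TCP, or grasp point if grip) + jaw yaw deg -> tool offset, spin, rows"""
    o=ctrl.get_obs(); q=o['eef_rot']; M=R.from_quat([q[1],q[2],q[3],q[0]]).as_matrix()
    p=o['eef_pos'] if cmd is None else np.array(cmd)
    pos=np.array(pos,float)
    if grip: pos[2]+=ctrl.grip_point_offset
    d=M.T@(pos-p); y=np.degrees(np.arctan2(M[1,1],M[0,1])); sp=0
    if jaw is not None:
        sp=-(jaw-y); sp=(sp+90)%180-90
    print('jawyaw %.2f'%y,'offset',np.round(d,4).tolist(),'spin %.2f'%sp,'rows',round(max(np.linalg.norm(d)/.0625,abs(sp)/10.7),1),'tilt',np.round(M[:,2],4))
def st():
    o=ctrl.get_obs(); print('t %.2f'%o['time_s'],'pos',np.round(o['eef_pos'],4),'F',np.round(o['wrist_force'],2),'op %.3f'%o['opening'],'q',np.round(o['q'],3)); return o
E
python3 -c "
from h import *
plan((.53,-.12,.45),93.6)"
```

```text
jawyaw 65.03 offset [-0.5312, -0.4601, -0.0453] spin -28.57 rows 11.3 tilt [-0. -0. -1.]
```

```bash
python3 -m handwheel '[{"offset":[-0.531,-0.460,-0.045],"spin":-28.6,"grip":0},{"offset":[-0.531,-0.460,-0.045],"spin":-28.6,"grip":0},{"offset":[-0.531,-0.460,-0.045],"spin":-28.6,"grip":0},{"offset":[-0.531,-0.460,-0.045],"spin":-28.6,"grip":0},{"offset":[-0.531,-0.460,-0.045],"spin":-28.6,"grip":0},{"offset":[-0.531,-0.460,-0.045],"spin":-28.6,"grip":0},{"offset":[-0.531,-0.460,-0.045],"spin":-28.6,"grip":0},{"offset":[-0.531,-0.460,-0.045],"spin":-28.6,"grip":0},{"offset":[-0.531,-0.460,-0.045],"spin":-28.6,"grip":0},{"offset":[-0.531,-0.460,-0.045],"spin":-28.6,"grip":0},{"offset":[-0.531,-0.460,-0.045],"spin":-28.6,"grip":0},{"offset":[-0.531,-0.460,-0.045],"spin":-28.6,"grip":0},{"offset":[-0.531,-0.460,-0.045],"spin":-28.6,"grip":0},{"offset":[-0.531,-0.460,-0.045],"spin":-28.6,"grip":0}]'
python3 - <<'E'
from h import *
o=st(); p=snap('wrist','w1.png'); pickle.dump(wristcam(p,o),open('w1.pkl','wb'))
E
```

```text
time_s: 4.5
eef_pos: [0.5296, -0.1192, 0.4494]
eef_rot: [-0.0, -0.032, 0.999, 0.0]
wrist_force: [0.1, 0.2, 0.2]
opening: 0.0
t 4.50 pos [ 0.5296 -0.1192  0.4494] F [0.12 0.25 0.17] op 0.000 q [-0.44   0.073  1.635  0.     1.434 -2.075]
```

View pics/w1.png

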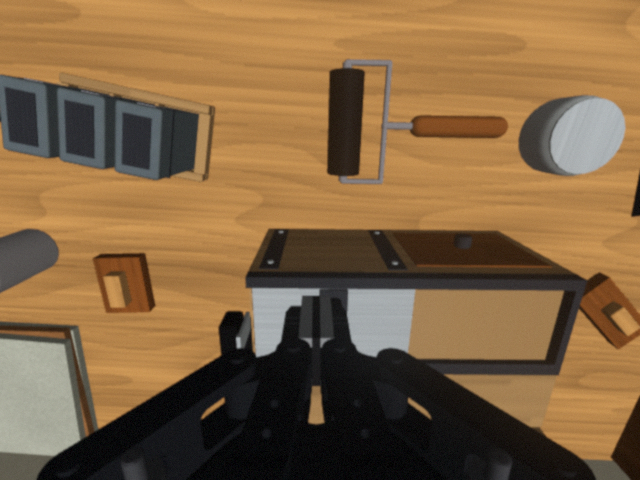

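```bash
cat > crop.py <<'E'
import cv2,sys
f,x0,y0,x1,y1,k,g=sys.argv[1:]; x0,y0,x1,y1,k=map(int,(x0,y0,x1,y1,k))
im=cv2.imread('pics/'+f)
c=cv2.resize(im[y0:y1,x0:x1],None,fx=k,fy=k,interpolation=cv2.INTER_CUBIC)
for x in range((x0//10+1)*10,x1,10):
    cv2.line(c,((x-x0)*k,0),((x-x0)*k,6),(0,0,255),1)
    if x%20==0: cv2.putText(c,str(x),((x-x0)*k,18),0,.35,(0,0,255),1)
for y in range((y0//10+1)*10,y1,10):
    cv2.line(c,(0,(y-y0)*k),(6,(y-y0)*k),(0,0,255),1)
    if y%20==0: cv2.putText(c,str(y),(8,(y-y0)*k),0,.35,(0,0,255),1)
cv2.imwrite('pics/'+g,c)
E
python3 crop.py w1.png 210 220 410 370 4 c1.png; python3 crop.py w1.png 400 220 600 370 4 c2.png; python3 crop.py w1.png 0 60 220 190 3 c3.png
```

```text
(no output)
```

View pics/c1.png

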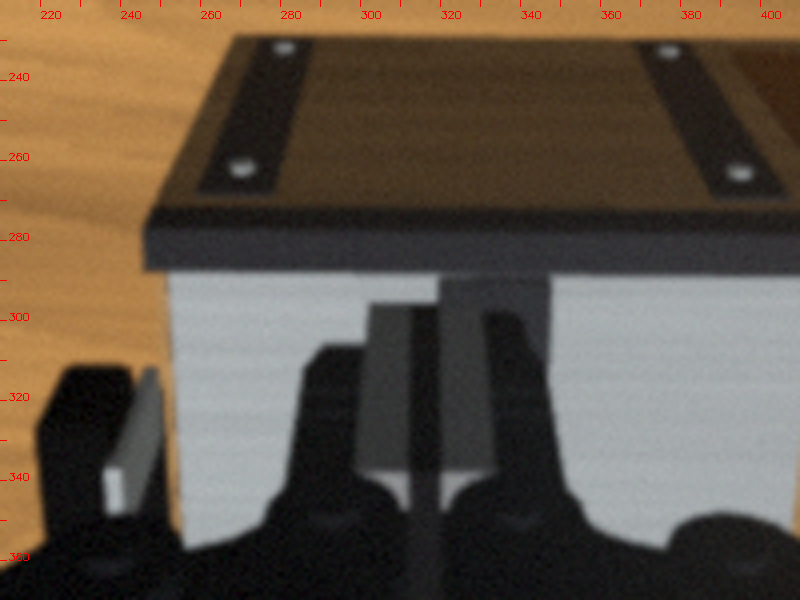

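View pics/c2.png

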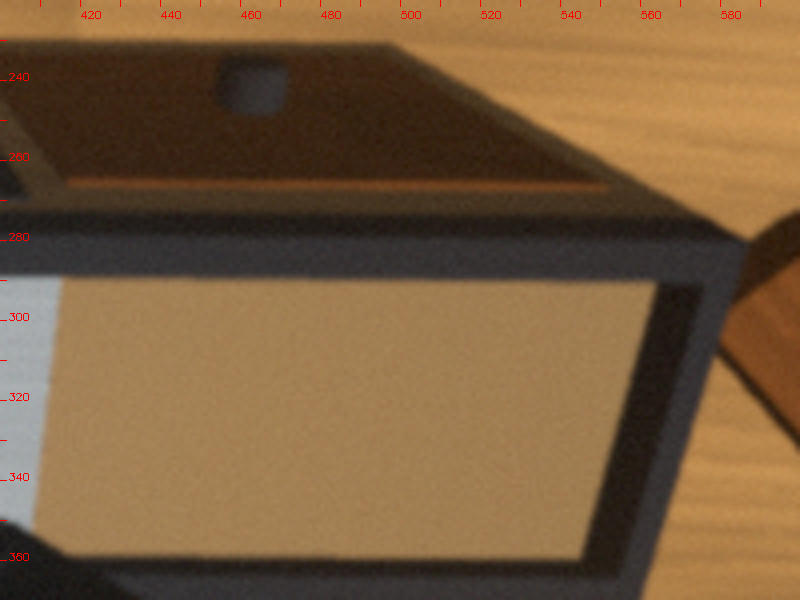

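View pics/c3.png

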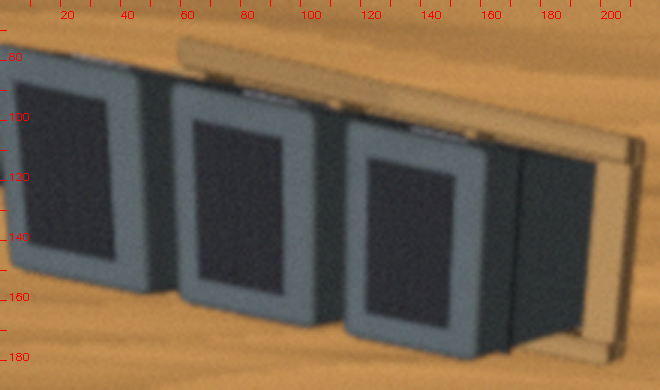

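```bash
python3 - <<'E'
from h import *
S,T=camf(); W=pickle.load(open('w1.pkl','rb'))
tp=lambda x,y:(x/5+245,y/5+115); sp=lambda x,y:(x/4+255,y/4+220)
FL=(-.05,.222,.153);FR=(-.05,-.078,.153);BL=(.052,.222,.153);BR=(.052,-.078,.153)
wo=[(W,(246.2,277),FR),(W,(586,280.7),FL),(W,(252,288),(-.0395,-.074,.148)),(W,(415.5,289.5),(-.0395,.074,.148))]
mo=[(T,tp(77,437),FL),(S,sp(553,55),FL),(T,tp(707,368),FR),(S,sp(62,148),FR)]
for m in (wo,mo,mo[0::2],mo[1::2],wo+mo):
    x,r=fit(m,[.6,-.1,0]); print('box',x,np.degrees(x[2]));print(np.round(r,1).tolist())
pickle.dump(x,open('box.pkl','wb'))
print('FR',tri([(T,tp(707,368)),(S,sp(62,148)),(W,(246.2,277))]),'FL',tri([(T,tp(77,437)),(S,sp(553,55)),(W,(586,280.7))]))
# slide bar in W: top outer(-y) edge
for uv in ((226.5,311.5),(219.5,326)): print('bar',atz(W,uv,.134))
print('bar near +y', atz(W,(243,311.5),.134))
print(w2b(x,(.0475-.035,-.104,.134)),'home near outer corner')
tr=lambda x,y:(x/4+395,y/4+145); sr=lambda x,y:(x/5+165,y/5+190)
# near -y, near +y, far +y, far -y
ct=[tr(*v) for v in [(252,438),(188,430),(195,333),(258,340)]]
cs=[sr(*v) for v in [(172,241),(248,242),(240,326),(162,330)]]
cw=[(56.7,87.7),(104.3,95.7),(106.7,169),(59.3,159.3)]
for n,c,k in(('T',T,ct),('S',S,cs),('W',W,cw)):
    P=np.array([atz(c,u,.115) for u in k]); print(n,P.mean(0),'xedge',np.linalg.norm(P[3]-P[0]),'yedge',np.linalg.norm(P[1]-P[0]),'yaw',np.degrees(np.arctan2(*( (P[3]+P[2]-P[0]-P[1])[[1,0]]))),np.degrees(np.arctan2(*( (P[1]+P[2]-P[0]-P[3])[[1,0]]))))
print(tri([(T,np.mean(ct,0)),(S,np.mean(cs,0)),(W,np.mean(cw,0))]))
h=np.array([[-.031,-.02],[-.031,.02],[.031,.02],[.031,-.02]])
m=[(c,u,(*hh,.115)) for c,k in ((T,ct),(S,cs),(W,cw)) for u,hh in zip(k,h)]
for mm in (m,m[:4],m[4:8],m[8:]):
  x,r=fit(mm,[.45,-.33,0]);print('mag',x,np.degrees(x[2]),np.abs(r).max())
E
```

```text
box [ 0.6181059  -0.09856413  0.05357196] 3.069447454029718
[[-1.4, 1.6], [1.8, 1.1], [-0.9, -1.0], [0.5, -1.0]]
box [ 0.6211614  -0.09699281  0.07661042] 4.389453892750094
[[-1.2, -0.7], [-0.3, -1.1], [0.7, 0.3], [-0.3, 0.6]]
box [ 0.62134948 -0.09709072  0.08627807] 4.943369019338082
[[-0.9, 0.1], [0.9, -0.1]]
box [ 0.62081738 -0.09764066  0.05926155] 3.3954365439273277
[[0.3, -0.2], [-0.3, 0.1]]
box [ 0.61839803 -0.09841401  0.05665697] 3.246205450419651
[[-1.4, 2.2], [1.9, 0.7], [-0.9, -0.5], [0.5, -0.9], [-1.2, -1.4], [-0.2, -0.6], [1.0, 2.1], [-0.7, -0.7]]
FR [ 0.57483191 -0.17772906  0.15175176] FL [0.55501211 0.11975945 0.15062112]
bar [ 0.6175424  -0.20086162  0.134     ]
bar [ 0.6342526  -0.20810922  0.134     ]
bar near +y [ 0.61652751 -0.18491717  0.134     ]
[ 0.63676714 -0.2015393   0.134     ] home near outer corner
T [ 0.45657176 -0.32680142  0.115     ] xedge 0.05885088654087643 yedge 0.037234103457931836 yaw -7.846283574491969 81.70276764249866
S [ 0.46459605 -0.32668594  0.115     ] xedge 0.06544645908781216 yedge 0.03852548004520628 yaw -5.297849419178026 79.12227882118853
W [ 0.45823211 -0.32583459  0.115     ] xedge 0.05891695757514071 yedge 0.03861832316605764 yaw -7.160102592332741 83.1793968919152
[ 0.45761154 -0.32841218  0.109194  ]
mag [ 0.45849953 -0.32610108 -0.12787141] -7.3264919203239565 2.0706566736327403
mag [ 0.45661075 -0.32680114 -0.13990493] -8.015962117261829 0.7813511805666167
mag [ 0.46461942 -0.32664636 -0.11191912] -6.412493474963172 0.8477506884314039
mag [ 0.45838205 -0.32585415 -0.12768808] -7.315987906238015 2.202431307105357
```

```bash
python3 -c "
from h import *
plan((.669,-.252,.43));plan((.669,-.252,.12),93.4,True)"
```

```text
jawyaw 93.69 offset [-0.1306, -0.1419, 0.0194] spin 0.00 rows 3.1 tilt [-4.e-04  5.e-04 -1.e+00]
jawyaw 93.69 offset [-0.1306, -0.142, 0.1747] spin 0.29 rows 4.2 tilt [-4.e-04  5.e-04 -1.e+00]
```

```bash
python3 -m handwheel '[{"offset":[-0.131,-0.142,0.02],"spin":0.3,"grip":0},{"offset":[-0.131,-0.142,0.02],"spin":0.3,"grip":0},{"offset":[-0.131,-0.142,0.02],"spin":0.3,"grip":0},{"offset":[-0.131,-0.142,0.08],"spin":0.3,"grip":0},{"offset":[-0.131,-0.142,0.14],"spin":0.3,"grip":0},{"offset":[-0.131,-0.142,0.175],"spin":0.3,"grip":0},{"offset":[-0.131,-0.142,0.175],"spin":0.3,"grip":0},{"offset":[-0.131,-0.142,0.175],"spin":0.3,"grip":0}]'
python3 - <<'E'
from h import *
o=st(); p=snap('wrist','w2.png'); pickle.dump(wristcam(p,o),open('w2.pkl','wb'))
E
```

```text
time_s: 5.55
eef_pos: [0.6705, -0.2527, 0.2772]
eef_rot: [0.001, -0.03, 1.0, -0.001]
wrist_force: [0.1, -0.5, 0.3]
opening: 0.0
t 5.55 pos [ 0.6705 -0.2527  0.2772] F [ 0.1  -0.51  0.33] op 0.000 q [-0.526  0.605  1.304  0.     1.23  -2.156]
```

View pics/w2.png

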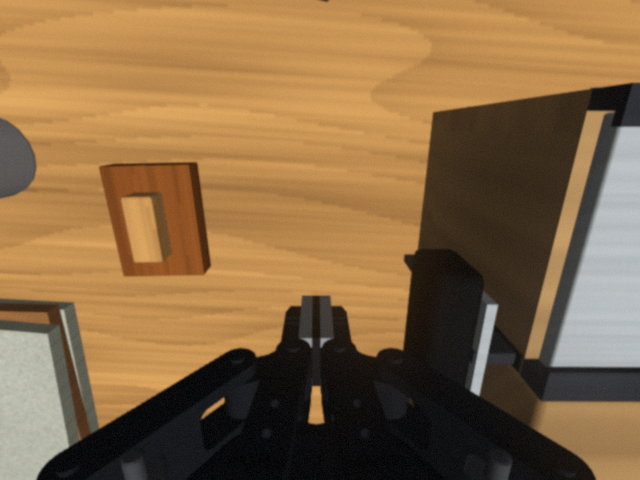

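```bash
python3 -m handwheel '[{"offset":[0,0.018,0],"spin":0,"grip":0},{"offset":[0,0.024,0],"spin":0,"grip":0},{"offset":[0,0.026,0],"spin":0,"grip":0},{"offset":[0,0.028,0],"spin":0,"grip":0}]';python3 -m handwheel '[{"offset":[0,0.002,0],"spin":0,"grip":0},{"offset":[0,0.003,0],"spin":0,"grip":0}]'
```

```text
time_s: 6.1
eef_pos: [0.668, -0.2252, 0.2749]
eef_rot: [0.0, -0.029, 1.0, -0.0]
wrist_force: [-0.5, 0.7, 0.4]
opening: -0.001
time_s: 6.35
eef_pos: [0.6678, -0.2227, 0.2746]
eef_rot: [0.0, -0.029, 1.0, -0.0]
wrist_force: [0.6, -3.4, -1.8]
opening: -0.001
```

```bash
python3 -m handwheel '[{"offset":[0,0.002,0],"spin":0,"grip":0},{"offset":[0,0.004,0],"spin":0,"grip":0}]';python3 -m handwheel '[{"offset":[0,0.0015,0],"spin":0,"grip":0}]'
```

```text
time_s: 6.6
eef_pos: [0.6676, -0.2188, 0.2746]
eef_rot: [0.0, -0.029, 1.0, -0.0]
wrist_force: [0.9, -3.1, -2.1]
opening: -0.001
time_s: 6.72
eef_pos: [0.6675, -0.217, 0.2746]
eef_rot: [-0.0, -0.029, 1.0, -0.0]
wrist_force: [-0.4, -3.0, -1.1]
opening: 0.001
```

```bash
for i in 1 2 3; do python3 -m handwheel '[{"offset":[0,0.0015,0],"spin":0,"grip":0}]' | egrep 'pos|force'; done
```

```text
eef_pos: [0.6674, -0.2154, 0.2746]
wrist_force: [0.6, -3.2, -2.4]
eef_pos: [0.6673, -0.2138, 0.2746]
wrist_force: [0.4, -3.6, -2.2]
eef_pos: [0.6672, -0.2129, 0.2747]
wrist_force: [1.2, -10.1, -4.8]
```

```bash
for i in 1 2; do python3 -m handwheel '[{"offset":[0,0.0001,0],"spin":0,"grip":0}]' | egrep 'pos|force'; done
```

```text
eef_pos: [0.6672, -0.2129, 0.2746]
wrist_force: [1.2, -6.5, -3.8]
eef_pos: [0.6672, -0.213, 0.2746]
wrist_force: [1.4, -7.0, -3.8]
```

```bash
for i in 1 2; do python3 -m handwheel '[{"offset":[0,0.0004,0],"spin":0,"grip":0}]' | egrep 'pos|force'; done
```

```text
eef_pos: [0.6672, -0.2128, 0.2747]
wrist_force: [1.4, -9.4, -3.1]
eef_pos: [0.6672, -0.2127, 0.2747]
wrist_force: [2.1, -9.6, -4.2]
```

```bash
for i in 1 2 3 4 5 6; do python3 -m handwheel '[{"offset":[0,0.0003,0],"spin":0,"grip":0}]' | egrep 'pos|force|time'; done
```

```text
time_s: 7.72
eef_pos: [0.6671, -0.2127, 0.2747]
wrist_force: [2.5, -9.9, -4.0]
time_s: 7.85
eef_pos: [0.6671, -0.2126, 0.2747]
wrist_force: [2.0, -11.3, -5.3]
time_s: 7.98
eef_pos: [0.6671, -0.2125, 0.2747]
wrist_force: [1.8, -13.1, -5.9]
time_s: 8.1
eef_pos: [0.6671, -0.2124, 0.2747]
wrist_force: [1.7, -13.4, -6.1]
time_s: 8.22
eef_pos: [0.667, -0.2124, 0.2747]
wrist_force: [2.8, -13.4, -6.1]
time_s: 8.35
eef_pos: [0.667, -0.2123, 0.2747]
wrist_force: [1.8, -14.3, -5.7]
```

```bash
python3 -c "
from h import *
plan((.669,-.25,.275));plan((.6185,-.098,.385),93.3);plan((.6185,-.098,.171),93.3,True)"
```

```text
jawyaw 93.26 offset [0.0002, -0.0378, -0.0001] spin 0.00 rows 0.6 tilt [ 0.0015 -0.0052 -1.    ]
jawyaw 93.26 offset [0.0418, 0.1163, -0.111] spin -0.04 rows 2.7 tilt [ 0.0015 -0.0052 -1.    ]
jawyaw 93.26 offset [0.0419, 0.1166, -0.0517] spin -0.04 rows 2.1 tilt [ 0.0015 -0.0052 -1.    ]
```

```bash
python3 -m handwheel '[{"offset":[0,-0.03,0],"spin":0,"grip":0},{"offset":[0,-0.035,-0.05],"spin":0,"grip":0.2},{"offset":[0,-0.035,-0.11],"spin":0,"grip":0.5},{"offset":[0.042,0.03,-0.111],"spin":0,"grip":0.6},{"offset":[0.042,0.09,-0.111],"spin":0,"grip":0.6},{"offset":[0.042,0.113,-0.111],"spin":0,"grip":0.6},{"offset":[0.042,0.113,-0.111],"spin":0,"grip":0.6},{"offset":[0.042,0.113,-0.111],"spin":0,"grip":0.6}]'
python3 - <<'E'
from h import *
o=st(); p=snap('wrist','w3.png'); pickle.dump(wristcam(p,o),open('w3.pkl','wb'))
E
```

```text
time_s: 9.35
eef_pos: [0.6189, -0.1, 0.386]
eef_rot: [0.0, -0.029, 1.0, -0.0]
wrist_force: [0.2, 0.4, -0.3]
opening: 0.599
t 9.35 pos [ 0.6189 -0.1     0.386 ] F [ 0.2   0.4  -0.28] op 0.599 q [-0.349  0.31   1.488  0.     1.343 -1.978]
```

View pics/w3.png

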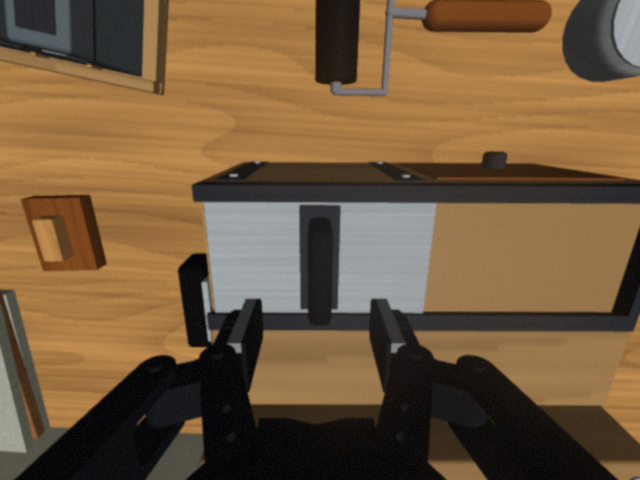

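```bash
python3 crop.py w3.png 180 150 380 300 4 c4.png; python3 crop.py w3.png 180 230 380 350 4 c5.png
```

```text
(no output)
```

View pics/c4.png

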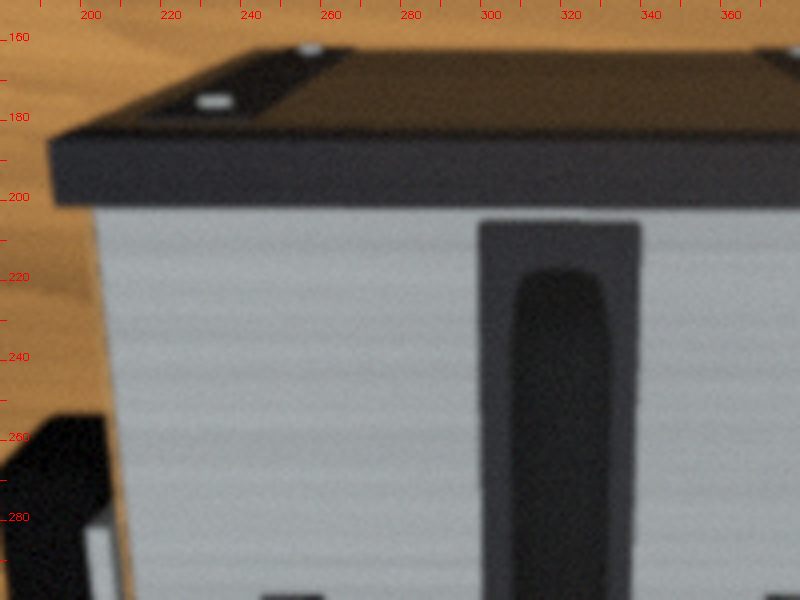

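View pics/c5.png

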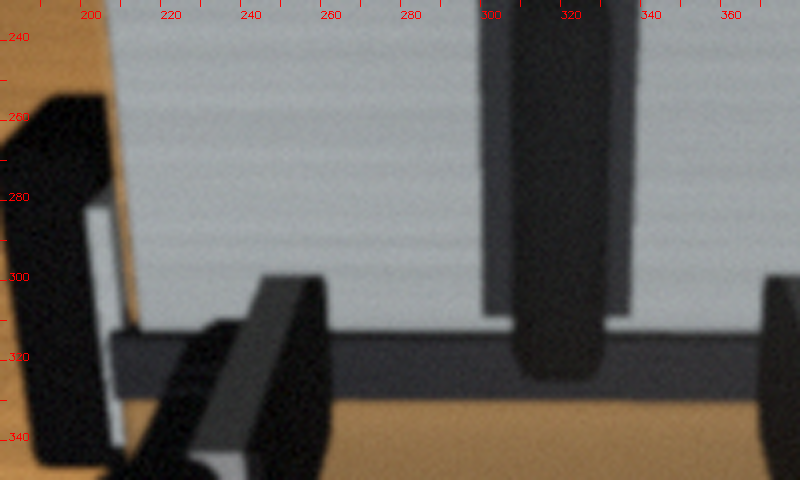

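```bash
python3 - <<'E'
from h import *
W=pickle.load(open('w3.pkl','rb')); x=pickle.load(open('box.pkl','rb')); print(x)
a=atz(W,(320,218),.184);b=atz(W,(320,325),.184); print('bar top ends',a,b,(a+b)/2)
for n,uv,z in (('lipF',(320,202),.153),('lipB',(320,313.5),.153),('outerB',(320,330),.153),('FR',(192.5,185),.153),('hr',(203.5,202),.148),('hr2',(214,312),.148),('hl',(435,203),.148)):
    P=atz(W,uv,z); c,s=np.cos(x[2]),np.sin(x[2]); d=P[:2]-x[:2]; print(n,P,'local mm',1e3*np.array([c*d[0]+s*d[1],-s*d[0]+c*d[1]]))
E
```

```text
[ 0.61839803 -0.09841401  0.05665697]
bar top ends [ 0.57920197 -0.10099339  0.184     ] [ 0.64411837 -0.09693061  0.184     ] [ 0.61166017 -0.098962    0.184     ]
lipF [ 0.57712081 -0.10076051  0.153     ] local mm [-4.13438596e+01 -5.33730086e-03]
lipB [ 0.65481863 -0.09589781  0.153     ] local mm [36.50465104  0.44979288]
outerB [ 0.66798771 -0.09507362  0.153     ] local mm [49.69926594  0.52693331]
FR [ 0.57124487 -0.17811296  0.153     ] local mm [-51.59058491 -76.90093565]
hr [ 0.58243291 -0.17367581  0.148     ] local mm [-40.16923253 -73.10444521]
hr2 [ 0.66096015 -0.17031878  0.148     ] local mm [ 38.42209713 -74.19954202]
hl [ 0.57457441 -0.0284434   0.148     ] local mm [-39.79109528  72.33993002]
```

```bash
python3 -m handwheel '[{"offset":[0.0024,0.0015,0.04],"spin":0,"grip":0.6},{"offset":[0.0024,0.0015,0.057],"spin":0,"grip":0.5},{"offset":[0.0024,0.0015,0.057],"spin":0,"grip":0.0},{"offset":[0.0024,0.0015,0.057],"spin":0,"grip":0.0},{"offset":[0.0024,0.0015,0.057],"spin":0,"grip":0.0},{"offset":[0.0024,0.0015,0.057],"spin":0,"grip":0.0}]'
python3 - <<'E'
from h import *
o=st()
E
```

```text
time_s: 10.15
eef_pos: [0.6163, -0.0978, 0.3292]
eef_rot: [0.0, -0.029, 1.0, -0.0]
wrist_force: [-0.1, 1.1, -3.5]
opening: 0.155
t 10.15 pos [ 0.6163 -0.0978  0.3292] F [-0.06  1.09 -3.51] op 0.155 q [-0.347  0.36   1.544  0.     1.237 -1.976]
```

```bash
python3 -m handwheel '[{"offset":[0,0.015,0],"spin":0,"grip":0},{"offset":[0,0.04,0],"spin":0,"grip":0},{"offset":[0,0.07,0],"spin":0,"grip":0},{"offset":[0,0.10,0],"spin":0,"grip":0},{"offset":[0,0.125,0],"spin":0,"grip":0},{"offset":[0,0.137,0],"spin":0,"grip":0},{"offset":[0,0.139,0],"spin":0,"grip":0},{"offset":[0,0.141,0],"spin":0,"grip":0}]'; python3 -m handwheel '[{"offset":[0,0.001,0],"spin":0,"grip":0},{"offset":[0,0.001,0],"spin":0,"grip":0}]'
```

```text
time_s: 11.15
eef_pos: [0.6084, 0.0423, 0.3292]
eef_rot: [0.001, -0.029, 1.0, -0.001]
wrist_force: [3.7, -9.1, -5.3]
opening: 0.155
time_s: 11.4
eef_pos: [0.6085, 0.0424, 0.3292]
eef_rot: [0.001, -0.029, 1.0, -0.002]
wrist_force: [5.3, -7.9, -5.3]
opening: 0.155
```

```bash
python3 -c "
from h import *
plan((.4575,-.327,.40),-7.4)"
```

```text
jawyaw 93.28 offset [0.1717, -0.3604, -0.07] spin -79.32 rows 7.4 tilt [ 0.0021 -0.0031 -1.    ]
```

```bash
python3 -m handwheel '[{"offset":[0,0,0],"spin":0,"grip":0.5},{"offset":[0,0,0],"spin":0,"grip":0.5},{"offset":[0,0,-0.05],"spin":0,"grip":0.5},{"offset":[0,0,-0.07],"spin":10,"grip":0.7},{"offset":[0.172,-0.36,-0.07],"spin":100.7,"grip":1},{"offset":[0.172,-0.36,-0.07],"spin":100.7,"grip":1},{"offset":[0.172,-0.36,-0.07],"spin":100.7,"grip":1},{"offset":[0.172,-0.36,-0.07],"spin":100.7,"grip":1},{"offset":[0.172,-0.36,-0.07],"spin":100.7,"grip":1},{"offset":[0.172,-0.36,-0.07],"spin":100.7,"grip":1},{"offset":[0.172,-0.36,-0.07],"spin":100.7,"grip":1},{"offset":[0.172,-0.36,-0.07],"spin":100.7,"grip":1},{"offset":[0.172,-0.36,-0.07],"spin":100.7,"grip":1},{"offset":[0.172,-0.36,-0.07],"spin":100.7,"grip":1},{"offset":[0.172,-0.36,-0.07],"spin":100.7,"grip":1}]'
python3 - <<'E'
from h import *
o=st(); p=snap('wrist','w4.png'); pickle.dump(wristcam(p,o),open('w4.pkl','wb'))
snap('scene','s4.png')
E
python3 crop.py s4.png 255 200 455 340 4 c6.png
```

```text
time_s: 13.28
eef_pos: [0.4572, -0.3252, 0.399]
eef_rot: [0.0, 0.75, 0.661, 0.0]
wrist_force: [-0.2, 0.8, -0.7]
opening: 1.004
t 13.28 pos [ 0.4572 -0.3252  0.399 ] F [-0.19  0.8  -0.72] op 1.004 q [-0.83   0.155  1.649  0.     1.338 -0.703]
```

View pics/w4.png

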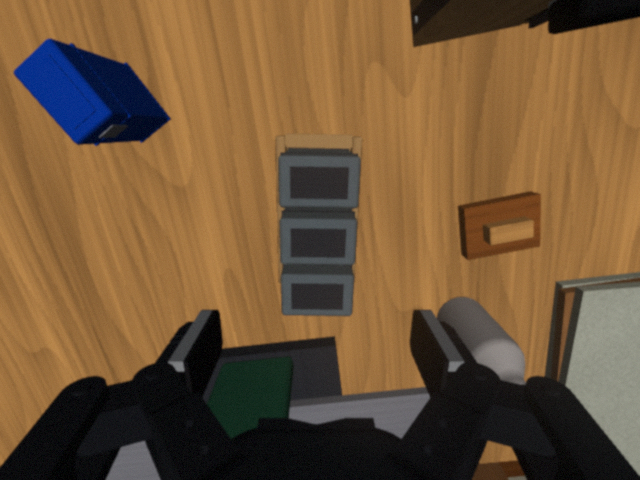

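View pics/c6.png

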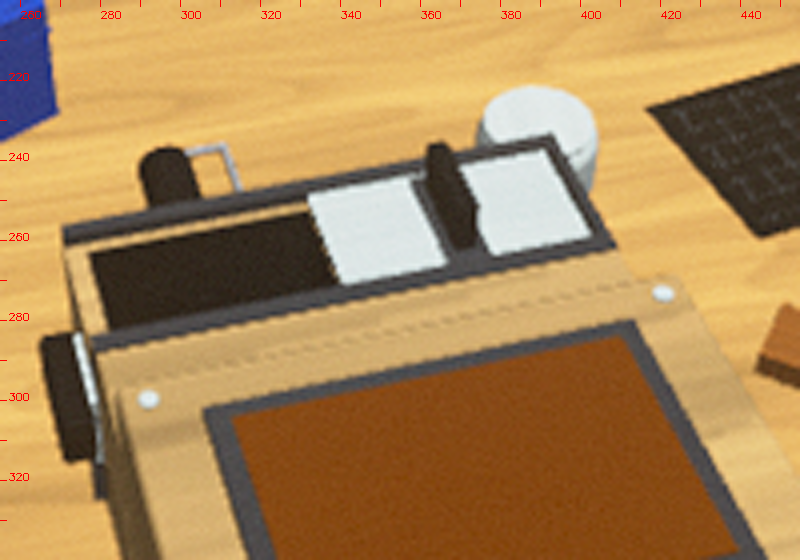

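```bash
python3 crop.py w4.png 260 130 380 330 4 c7.png
```

```text
(no output)
```

View pics/c7.png

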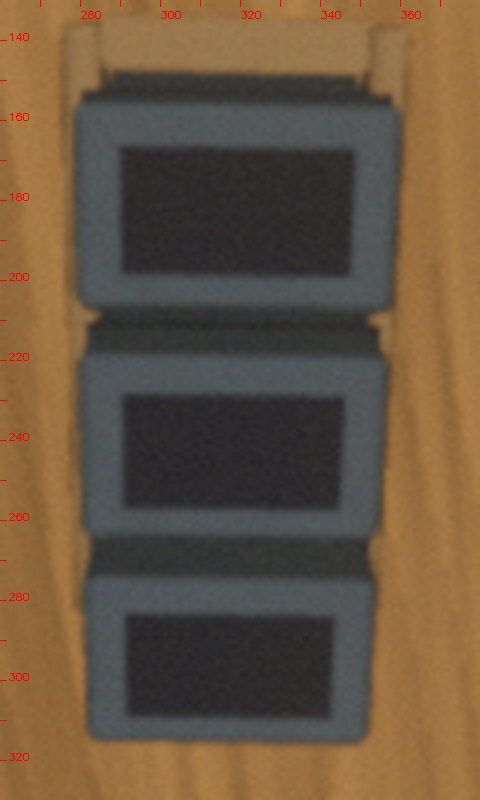

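```bash
python3 - <<'E'
from h import *
S,T=camf();W=pickle.load(open('w4.pkl','rb'));W1=pickle.load(open('w1.pkl','rb'))
k=[(280,218.75),(357,218.75),(355,263.25),(281,263.25)]  # (near robot,+y),(far,+y),(far,-y),(near,-y)
h=[(-.031,.02),(.031,.02),(.031,-.02),(-.031,-.02)]
cw=[(104.3,95.7),(106.7,169),(59.3,159.3),(56.7,87.7)]
for z in (.109,.112,.115):
  for m in ([(W,u,(*a,z)) for u,a in zip(k,h)],[(W1,u,(*a,z)) for u,a in zip(cw,h)]):
    x,r=fit(m,[.45,-.33,-.12]);print(z,x,np.degrees(x[2]),np.abs(r).max(),np.abs(r).mean())
print(tri([(W,np.mean(k,0)),(W1,np.mean(cw,0)),]),tri([(W,np.mean(k,0)),(W1,np.mean(cw,0)),(T,(450.75,241.25))]))
plan((.458,-.326,.085),-7.3,True)
E
```

```text
0.109 [ 0.45906108 -0.32924875 -0.12890292] -7.385593195572421 1.067255253225028 0.5771718515695561
0.109 [ 0.45853477 -0.32981932 -0.12588881] -7.2128974909990875 1.4037802797890464 0.7419974267725689
0.112 [ 0.45915823 -0.32828388 -0.12891823] -7.386470567294081 1.3708367829082704 0.9026310801542472
0.112 [ 0.45845807 -0.32783668 -0.12678012] -7.263965655441428 1.7993448645536319 0.8635989493159579
0.115 [ 0.45925529 -0.32731976 -0.12893389] -7.387367948634266 1.6823035964609403 1.2688255164059719
0.115 [ 0.45838205 -0.32585415 -0.12768818] -7.315993591018662 2.202433183275616 1.0241509069713288
[ 0.45828124 -0.32838999  0.11069521] [ 0.4579968  -0.32832137  0.11032897]
jawyaw -7.28 offset [-0.0006, 0.0009, 0.1592] spin 0.02 rows 2.5 tilt [ 2.e-04 -1.e-04 -1.e+00]
```

```bash
python3 -m handwheel '[{"offset":[-0.0026,0.0019,0.06],"spin":0,"grip":1},{"offset":[-0.0026,0.0019,0.115],"spin":0,"grip":1},{"offset":[-0.0026,0.0019,0.15],"spin":0,"grip":1},{"offset":[-0.0026,0.0019,0.16],"spin":0,"grip":1},{"offset":[-0.0026,0.0019,0.16],"spin":0,"grip":1}]'
python3 - <<'E'
from h import *
o=st(); p=snap('wrist','w5.png'); pickle.dump(wristcam(p,o),open('w5.pkl','wb'))
E
```

```text
time_s: 14.0
eef_pos: [0.4589, -0.3284, 0.239]
eef_rot: [-0.0, 0.751, 0.66, 0.0]
wrist_force: [-0.5, 0.2, 0.1]
opening: 1.001
t 14.00 pos [ 0.4589 -0.3284  0.239 ] F [-0.55  0.24  0.12] op 1.001 q [-0.832  0.362  1.751  0.     1.029 -0.703]
```

View pics/w5.png

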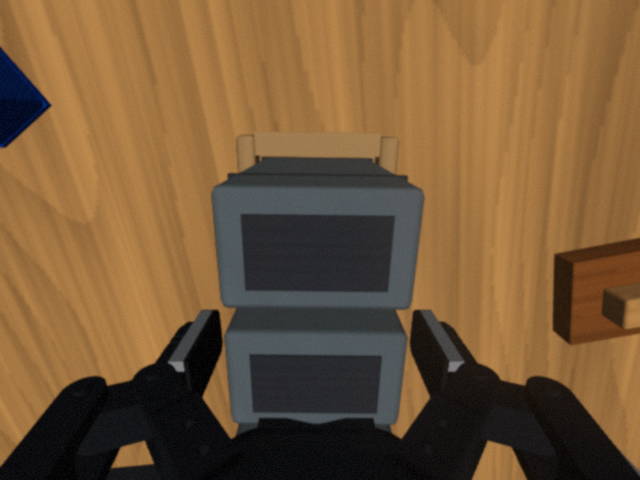

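```bash
python3 -m handwheel '[{"offset":[0,0,0],"spin":0,"grip":0},{"offset":[0,0,0],"spin":0,"grip":0},{"offset":[0,0,0],"spin":0,"grip":0},{"offset":[0,0,0],"spin":0,"grip":0},{"offset":[0,0,-0.01],"spin":0,"grip":0},{"offset":[0,0,-0.03],"spin":0,"grip":0},{"offset":[0,0,-0.06],"spin":0,"grip":0},{"offset":[0,0,-0.11],"spin":0,"grip":0},{"offset":[0,0,-0.16],"spin":0,"grip":0},{"offset":[0,0,-0.16],"spin":0,"grip":0}]'
python3 - <<'E'
from h import *
o=st(); p=snap('wrist','w6.png'); pickle.dump(wristcam(p,o),open('w6.pkl','wb'))
E
```

```text
time_s: 15.3
eef_pos: [0.4595, -0.329, 0.4045]
eef_rot: [0.005, 0.751, 0.66, 0.0]
wrist_force: [-0.2, 0.1, -3.9]
opening: 0.717
t 15.30 pos [ 0.4595 -0.329   0.4045] F [-0.19  0.12 -3.9 ] op 0.717 q [-0.831  0.156  1.636  0.     1.339 -0.703]
```

View pics/w6.png

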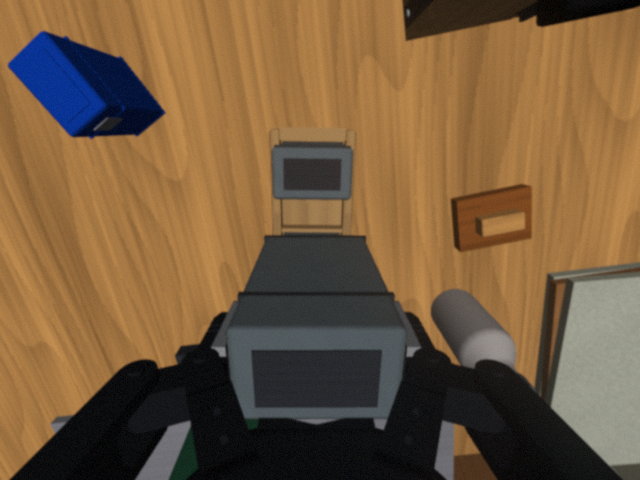

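```bash
python3 - <<'E'
from h import *
S,T=camf()
t=[(141,243),(204,231),(212,286),(150,296)]; s=[(495,240),(453,258),(418,235),(458,213)]
for u in t: print('T',atz(T,u,.002))
for u in s: print('S',atz(S,u,.002))
plan((.447,.355,.405),3.2)
E
```

```text
T [0.49089633 0.45497694 0.002     ]
T [0.51914745 0.28835263 0.002     ]
T [0.37358112 0.26379931 0.002     ]
T [0.35118345 0.4243413  0.002     ]
S [0.48162317 0.45702349 0.002     ]
S [0.52499578 0.31290622 0.002     ]
S [0.41465784 0.25355967 0.002     ]
S [0.34493003 0.40554602 0.002     ]
jawyaw -7.36 offset [0.6763, -0.0993, -0.0062] spin -10.56 rows 10.9 tilt [ 0.0033 -0.0036 -1.    ]
```

```bash
python3 -m handwheel '[{"offset":[0.03,-0.005,0],"spin":0,"grip":0},{"offset":[0.09,-0.015,0],"spin":-1,"grip":0},{"offset":[0.15,-0.024,0],"spin":-2,"grip":0},{"offset":[0.21,-0.034,0],"spin":-3,"grip":0},{"offset":[0.27,-0.044,0],"spin":-4,"grip":0},{"offset":[0.33,-0.053,0],"spin":-5,"grip":0},{"offset":[0.39,-0.063,0],"spin":-6,"grip":0},{"offset":[0.45,-0.073,0],"spin":-7,"grip":0},{"offset":[0.51,-0.082,0],"spin":-8,"grip":0},{"offset":[0.57,-0.092,0],"spin":-9,"grip":0},{"offset":[0.62,-0.10,0],"spin":-10.5,"grip":0},{"offset":[0.655,-0.106,0.02],"spin":-10.5,"grip":0},{"offset":[0.673,-0.1085,0.06],"spin":-10.5,"grip":0},{"offset":[0.673,-0.1085,0.11],"spin":-10.5,"grip":0},{"offset":[0.673,-0.1085,0.14],"spin":-10.5,"grip":0},{"offset":[0.673,-0.1085,0.15],"spin":-10.5,"grip":0},{"offset":[0.673,-0.1085,0.15],"spin":-10.5,"grip":0}]'
python3 - <<'E'
from h import *
o=st(); p=snap('scene','s7.png'); snap('wrist','w7.png')
E
python3 crop.py s7.png 380 150 560 280 4 c8.png
```

```text
time_s: 17.48
eef_pos: [0.4369, 0.3528, 0.2478]
eef_rot: [-0.0, 0.688, 0.726, -0.001]
wrist_force: [0.3, 0.3, -2.2]
opening: 0.721
t 17.48 pos [0.4369 0.3528 0.2478] F [ 0.3   0.33 -2.23] op 0.721 q [ 0.468  0.344  1.754 -0.     1.046  0.413]
```

View pics/c8.png

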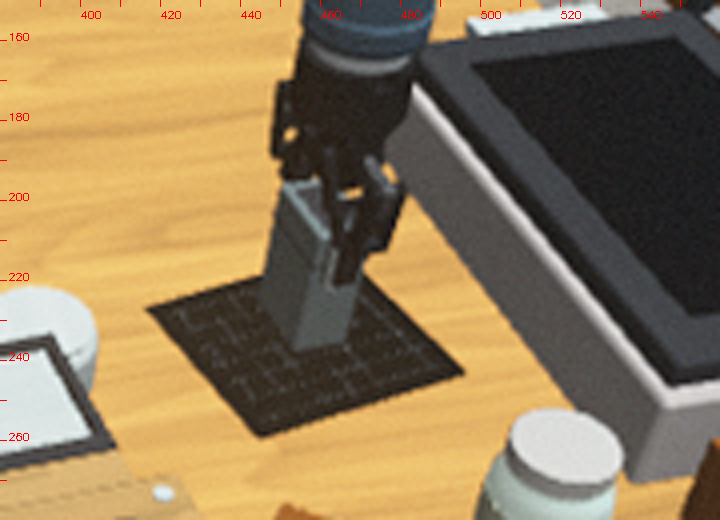

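View pics/w7.png

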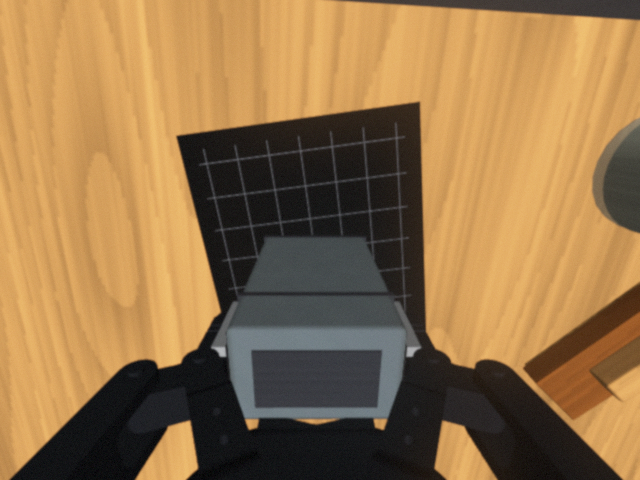

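```bash
python3 -m handwheel '[{"offset":[0,0,0.008],"spin":0,"grip":0},{"offset":[0,0,0.011],"spin":0,"grip":0}]'|egrep 'pos|force'; for i in 1 2 ; do python3 -m handwheel '[{"offset":[0,0,0.002],"spin":0,"grip":0}]' | egrep 'pos|force'; done
```

```text
eef_pos: [0.4374, 0.353, 0.2379]
wrist_force: [-0.1, -1.0, -3.5]
eef_pos: [0.4373, 0.353, 0.2357]
wrist_force: [-0.1, 0.3, -3.0]
eef_pos: [0.4374, 0.3531, 0.2337]
wrist_force: [-0.2, -0.8, -2.5]
```

```bash
for i in 1 2 3 ; do python3 -m handwheel '[{"offset":[0,0,0.0015],"spin":0,"grip":0}]' | egrep 'pos|force'; done
```

```text
eef_pos: [0.4374, 0.3532, 0.2328]
wrist_force: [-4.5, -2.7, 12.2]
eef_pos: [0.4374, 0.3534, 0.2327]
wrist_force: [-10.1, -4.7, 24.3]
eef_pos: [0.4375, 0.3535, 0.2327]
wrist_force: [-14.9, -7.2, 36.6]
```

```bash
python3 -m handwheel '[{"offset":[0,0,-0.0035],"spin":0,"grip":0},{"offset":[0,0,-0.0035],"spin":0,"grip":0.8},{"offset":[0,0,-0.0035],"spin":0,"grip":0.9},{"offset":[0,0,-0.0035],"spin":0,"grip":1},{"offset":[0,0,-0.0035],"spin":0,"grip":1},{"offset":[0,0,-0.05],"spin":0,"grip":1},{"offset":[0,0,-0.10],"spin":0,"grip":1},{"offset":[0,0,-0.13],"spin":-10,"grip":1},{"offset":[0,0,-0.13],"spin":-20,"grip":1},{"offset":[0,0,-0.13],"spin":-30,"grip":1},{"offset":[0,0,-0.13],"spin":-40,"grip":1},{"offset":[0,0,-0.13],"spin":-50,"grip":1},{"offset":[0,0,-0.13],"spin":-60,"grip":1},{"offset":[0,0,-0.13],"spin":-70,"grip":1},{"offset":[0,0,-0.13],"spin":-80,"grip":1},{"offset":[0,0,-0.13],"spin":-90,"grip":1},{"offset":[0,0,-0.13],"spin":-90,"grip":1},{"offset":[0,0,-0.13],"spin":-90,"grip":1}]'
python3 - <<'E'
from h import *
o=st(); p=snap('wrist','w8.png'); pickle.dump(wristcam(p,o),open('w8.pkl','wb'))
E
python3 crop.py w8.png 220 180 420 330 4 c9.png
```

```text
time_s: 20.7
eef_pos: [0.4373, 0.353, 0.3591]
eef_rot: [-0.0, -0.026, 1.0, -0.0]
wrist_force: [-0.2, 0.3, -0.4]
opening: 1.0
t 20.70 pos [0.4373 0.353  0.3591] F [-0.22  0.27 -0.36] op 1.000 q [ 0.468  0.197  1.684 -0.     1.261 -1.154]
```

View pics/w8.png

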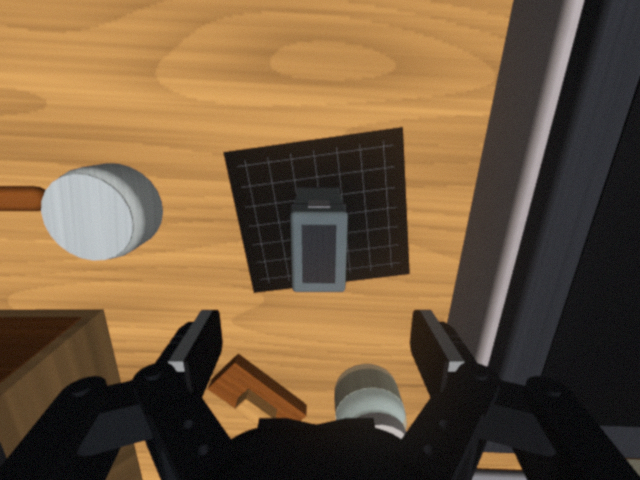

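View pics/c9.png

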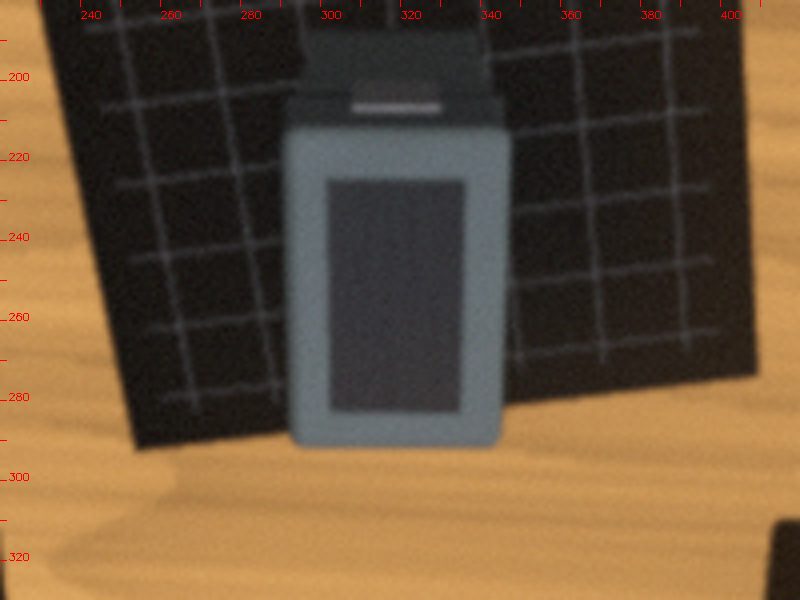

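```bash
python3 - <<'E'
from h import *
W=pickle.load(open('w8.pkl','rb'))
k=[(292,212),(347.75,212),(345,291.5),(293,291.5)]
h=[(-.031,-.02),(-.031,.02),(.031,.02),(.031,-.02)]
for z in (.104,.107):
    x,r=fit([(W,u,(*a,z)) for u,a in zip(k,h)],[.43,.35,.05]);print(z,x,np.degrees(x[2]),np.round(r,1).tolist())
for u in k: print(atz(W,u,.107))
plan((x[0],x[1],.087),np.degrees(x[2])+90,True)
E
```

```text
0.104 [0.43743255 0.35470834 0.04654749] 2.666974811590099 [[-1.3, -0.9], [1.2, -0.6], [0.9, 1.1], [-0.7, 0.8]]
0.107 [0.43638719 0.35462006 0.04657155] 2.6683534718099846 [[-1.7, -1.4], [1.6, -1.1], [1.2, 1.7], [-1.1, 1.4]]
[0.40723394 0.33440305 0.107     ]
[0.40528905 0.37212493 0.107     ]
[0.46511018 0.37505168 0.107     ]
[0.46708366 0.3368293  0.107     ]
jawyaw 92.97 offset [0.0009, 0.0016, 0.1175] spin 0.30 rows 1.9 tilt [-1.e-04 -0.e+00 -1.e+00]
```

```bash
python3 -m handwheel '[{"offset":[0,0.0015,0.06],"spin":0,"grip":1},{"offset":[0,0.0015,0.105],"spin":0,"grip":1},{"offset":[0,0.0015,0.1175],"spin":0,"grip":1},{"offset":[0,0.0015,0.1175],"spin":0,"grip":0.6},{"offset":[0,0.0015,0.1175],"spin":0,"grip":0},{"offset":[0,0.0015,0.1175],"spin":0,"grip":0},{"offset":[0,0.0015,0.1175],"spin":0,"grip":0},{"offset":[0,0.0015,0.1175],"spin":0,"grip":0},{"offset":[0,0.0015,0.1175],"spin":0,"grip":0}]'
```

```text
time_s: 21.88
eef_pos: [0.4383, 0.355, 0.2441]
eef_rot: [0.002, -0.027, 1.0, 0.001]
wrist_force: [1.1, 0.1, 6.7]
opening: 0.465
```

```bash
python3 -m handwheel '[{"offset":[0,0,-0.01],"spin":0,"grip":0},{"offset":[0,0,-0.04],"spin":0,"grip":0},{"offset":[0,0,-0.09],"spin":0,"grip":0},{"offset":[0,0,-0.15],"spin":0,"grip":0},{"offset":[0,0,-0.20],"spin":0,"grip":0},{"offset":[0,0,-0.215],"spin":0,"grip":0},{"offset":[0,0,-0.215],"spin":0,"grip":0}]'
python3 - <<'E'
from h import *
o=st(); p=snap('wrist','w9.png'); pickle.dump(wristcam(p,o),open('w9.pkl','wb'));plan((.6173,-.098,.455),93.2)
E
```

```text
time_s: 22.75
eef_pos: [0.4371, 0.3545, 0.4569]
eef_rot: [0.0, -0.027, 1.0, 0.0]
wrist_force: [-0.3, 0.9, -3.3]
opening: 0.459
t 22.75 pos [0.4371 0.3545 0.4569] F [-0.35  0.85 -3.35] op 0.459 q [ 0.471  0.113  1.577  0.     1.45  -1.155]
jawyaw 93.13 offset [-0.1555, -0.4615, 0.0001] spin -0.07 rows 7.8 tilt [-0.0021 -0.0011 -1.    ]
```

View pics/w9.png

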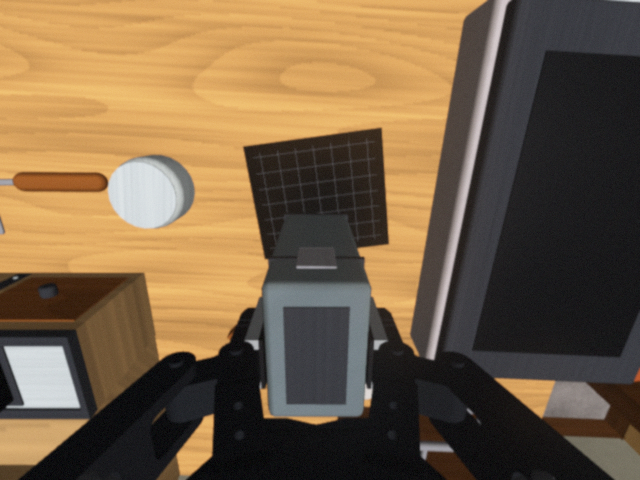

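```bash
python3 crop.py w9.png 220 190 420 430 3 c10.png
```

```text
(no output)
```

View pics/c10.png

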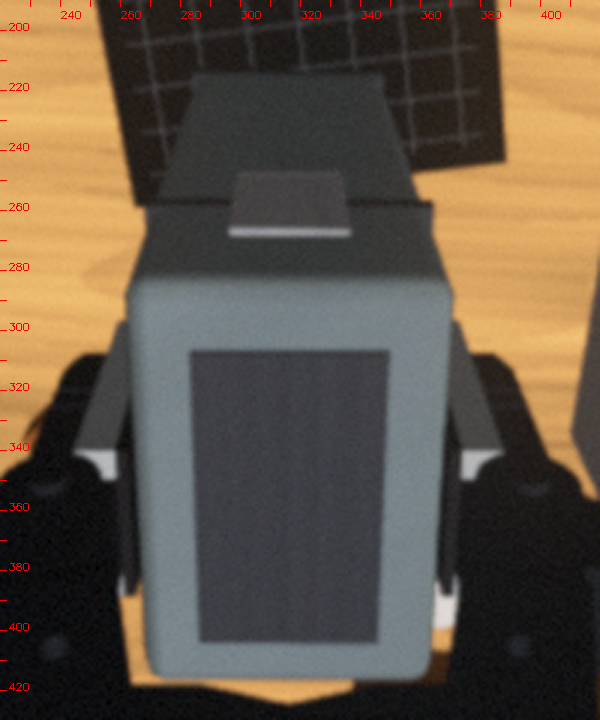

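```bash
python3 - <<'E'
from h import *
W=pickle.load(open('w9.pkl','rb'))
k=[(263.3,283.3),(370.3,283.3),(364,416.7),(269,416.7),(284.3,214.3),(347.3,214.3)]
h=np.array([(-.031,-.02,0),(-.031,.02,0),(.031,.02,0),(.031,-.02,0),(-.031,-.02,-.105),(-.031,.02,-.105)])
def f(v):
    Rm=R.from_rotvec([v[3],v[4],v[5]]).as_matrix(); return (proj(W,h@Rm.T+v[:3])-k).ravel()
r=least_squares(f,[.437,.354,.32,0,0,.05]); print(r.x[:3],np.degrees(r.x[3:]),np.round(r.fun.reshape(-1,2),1).tolist())
E
```

```text
[0.43731134 0.35399599 0.31529934] [-0.1801755  -0.21322776  3.0721575 ] [[-1.5, 0.2], [1.5, 0.1], [-0.3, -0.4], [0.3, -0.3], [1.3, 0.2], [-1.3, 0.3]]
```

```bash
python3 -m handwheel '[{"offset":[-0.01,-0.03,0],"spin":0,"grip":0},{"offset":[-0.029,-0.085,0],"spin":0,"grip":0},{"offset":[-0.048,-0.143,0],"spin":0,"grip":0},{"offset":[-0.067,-0.2,0],"spin":0,"grip":0},{"offset":[-0.086,-0.257,0],"spin":0,"grip":0},{"offset":[-0.105,-0.314,0],"spin":0,"grip":0},{"offset":[-0.124,-0.37,0],"spin":0,"grip":0},{"offset":[-0.143,-0.426,0],"spin":0,"grip":0},{"offset":[-0.152,-0.452,0],"spin":0,"grip":0},{"offset":[-0.1547,-0.4615,0],"spin":0,"grip":0},{"offset":[-0.1547,-0.4615,0],"spin":0,"grip":0},{"offset":[-0.1547,-0.4615,0],"spin":0,"grip":0}]'
python3 - <<'E'
from h import *
o=st(); p=snap('wrist','w10.png'); pickle.dump(wristcam(p,o),open('w10.pkl','wb'));p=snap('scene','s10.png');p=snap('top','t10.png')
E
python3 crop.py s10.png 255 140 425 290 4 c11.png
```

```text
time_s: 24.3
eef_pos: [0.6166, -0.0961, 0.4565]
eef_rot: [-0.0, -0.028, 1.0, 0.0]
wrist_force: [0.6, 0.7, -3.3]
opening: 0.458
t 24.30 pos [ 0.6166 -0.0961  0.4565] F [ 0.62  0.66 -3.29] op 0.458 q [-0.345  0.252  1.417  0.     1.473 -1.972]
```

View pics/w10.png

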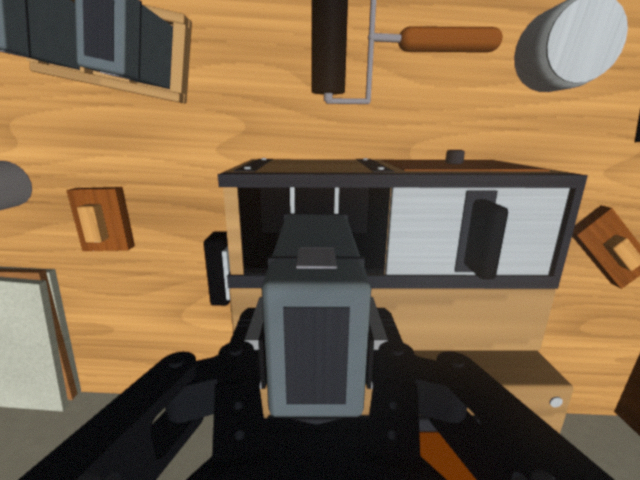

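View pics/c11.png

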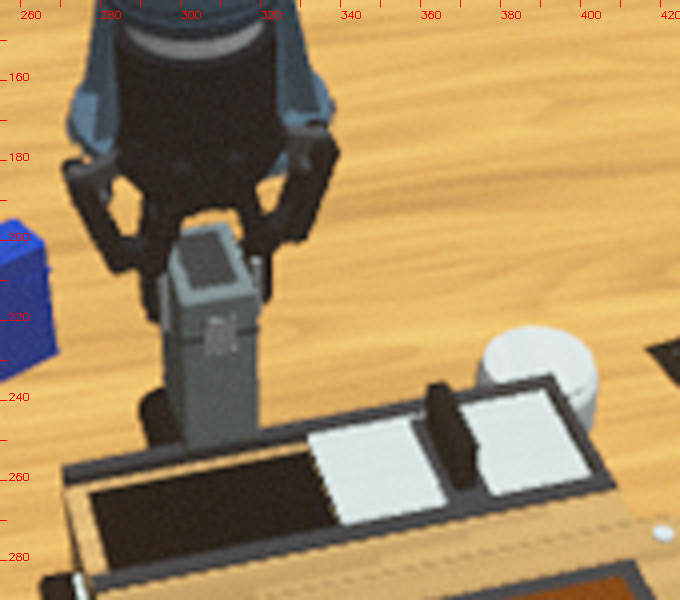

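```bash
python3 crop.py w10.png 215 155 405 295 4 c12.png
```

```text
(no output)
```

View pics/c12.png

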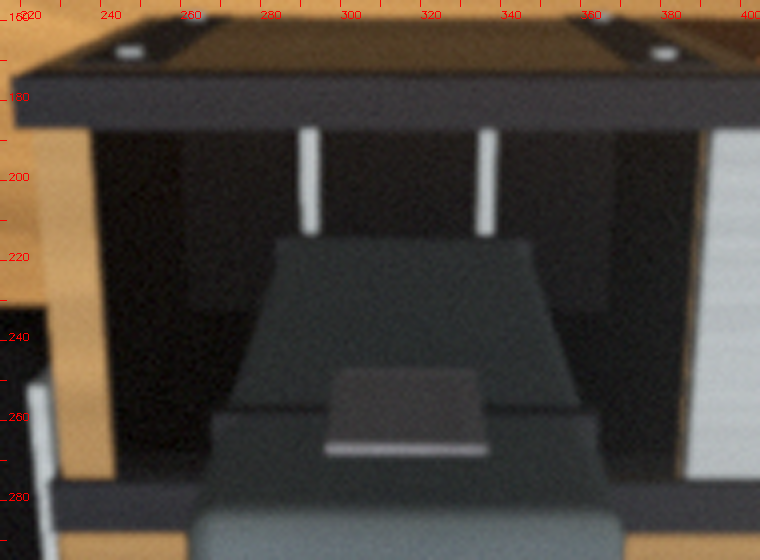

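```bash
python3 - <<'E'
from h import *
W=pickle.load(open('w10.pkl','rb'))
for n,z,L in (('railL',.033,[(292.1,187.5),(292.6,212.5)]),('railR',.033,[(336.9,187.5),(336.6,212.5)])):
    P=[atz(W,u,z) for u in L]; print(n,P,np.degrees(np.arctan2(P[1][1]-P[0][1],P[1][0]-P[0][0])))
x=np.array([.6163,-.098,np.radians(3.2)]); c,s=np.cos(x[2]),np.sin(x[2])
for n,u,z in (('lipF',(315,186.8),.153),('lipF2',(240,186.8),.153),('lipB',(240,274.5),.153),('lipB2',(390,274.5),.153),('outB',(235,287.5),.153),('FR',(218.5,174),.153),('BR',(228,275),.153),('rL',(292.1,187.5),.033),('rR',(336.9,187.5),.033),('rL2',(292.6,212.5),.033),('rR2',(336.6,212.5),.033)):
    P=atz(W,u,z);d=P[:2]-x[:2]; print(n,'local mm',np.round(1e3*np.array([c*d[0]+s*d[1],-s*d[0]+c*d[1]]),1))
k=[(263.3,283.3),(370.3,283.3)]
# mag bottom near edge
b=[((275/4)+215,215),((530/4)+215,215)]
for z in (.2165,.2125):
    P=[atz(W,u,z) for u in b]; m=(P[0]+P[1])/2; print('magbot near',m,np.linalg.norm(P[0]-P[1]))
o=ctrl.get_obs(); d=o['eef_pos'][:2]-x[:2]; print('tcp local',1e3*np.array([c*d[0]+s*d[1],-s*d[0]+c*d[1]]))
E
```

```text
railL [array([ 0.5986296 , -0.12565027,  0.033     ]), array([ 0.62869216, -0.1240361 ,  0.033     ])] 3.073470806993196
railR [array([ 0.59564789, -0.07304674,  0.033     ]), array([ 0.62569291, -0.07108167,  0.033     ])] 3.7420617673785737
lipF local mm [-39.4   0.5]
lipF2 local mm [-39.4 -60.6]
lipB local mm [ 38.6 -66.3]
lipB2 local mm [38.6 67.4]
outB local mm [ 51.5 -71.8]
FR local mm [-49.7 -77.2]
BR local mm [ 39.1 -77.1]
rL local mm [-19.2 -26.6]
rR local mm [-19.2  26.1]
rL2 local mm [ 10.9 -26.7]
rR2 local mm [10.9 26.4]
magbot near [ 0.58467569 -0.09875628  0.2165    ] 0.040939281544607346
magbot near [ 0.5856683  -0.09869945  0.2125    ] 0.04172620448345094
tcp local [0.5340456 1.5838032]
```

```bash
python3 -m handwheel '[{"offset":[0,-0.0015,0.03],"spin":0,"grip":0},{"offset":[0,-0.0015,0.07],"spin":0,"grip":0},{"offset":[0,-0.0015,0.11],"spin":0,"grip":0},{"offset":[0,-0.0015,0.14],"spin":0,"grip":0},{"offset":[0,-0.0015,0.155],"spin":0,"grip":0},{"offset":[0,-0.0015,0.16],"spin":0,"grip":0},{"offset":[0,-0.0015,0.16],"spin":0,"grip":0}]'
python3 - <<'E'
from h import *
o=st(); p=snap('wrist','w11.png'); pickle.dump(wristcam(p,o),open('w11.pkl','wb'))
E
```

```text
time_s: 25.32
eef_pos: [0.6174, -0.0993, 0.2977]
eef_rot: [0.001, -0.027, 1.0, -0.0]
wrist_force: [-0.6, -1.0, -2.1]
opening: 0.461
t 25.32 pos [ 0.6174 -0.0993  0.2977] F [-0.64 -1.02 -2.09] op 0.461 q [-0.349  0.399  1.56   0.     1.181 -1.975]
```

View pics/w11.png

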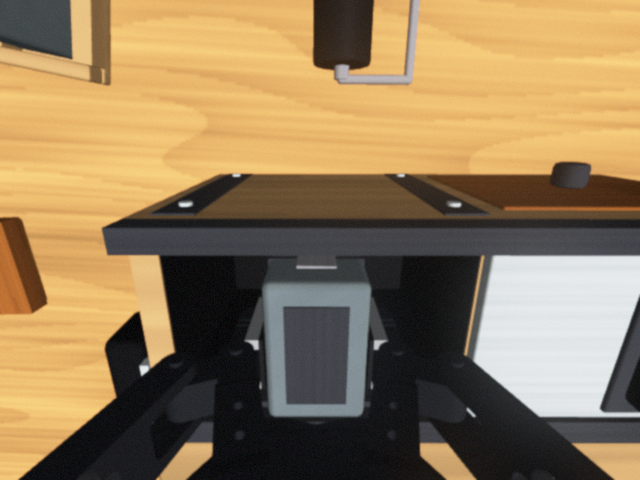

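```bash
python3 -m handwheel '[{"offset":[0,0,0.006],"spin":0,"grip":0},{"offset":[0,0,0.010],"spin":0,"grip":0}]'|egrep 'pos|force|time';python3 -m handwheel '[{"offset":[0,0,0.006],"spin":0,"grip":0},{"offset":[0,0,0.010],"spin":0,"grip":0}]'|egrep 'pos|force|time'
```

```text
time_s: 25.62
eef_pos: [0.6171, -0.0994, 0.2869]
wrist_force: [-0.0, -0.1, -2.8]
time_s: 25.88
eef_pos: [0.6169, -0.0993, 0.276]
wrist_force: [0.1, -0.5, -2.2]
```

```bash
python3 -m handwheel '[{"offset":[0,0.0015,0],"spin":0,"grip":0},{"offset":[0,0.0015,0.003],"spin":0,"grip":0}]'|egrep 'pos|force|time';for i in 1 2 ; do python3 -m handwheel '[{"offset":[0,0,0.0015],"spin":0,"grip":0}]' | egrep 'pos|force'; done
```

```text
time_s: 26.12
eef_pos: [0.6171, -0.0977, 0.2739]
wrist_force: [1.0, -0.1, -2.7]
eef_pos: [0.6169, -0.0978, 0.2721]
wrist_force: [-0.0, -0.2, -2.6]
eef_pos: [0.617, -0.0978, 0.2706]
wrist_force: [0.1, 0.2, -2.6]
```

```bash
for i in 1 2 3 4; do python3 -m handwheel '[{"offset":[0,0,0.001],"spin":0,"grip":0}]' | egrep 'pos|force'; done
```

```text
eef_pos: [0.6169, -0.0978, 0.2696]
wrist_force: [-0.4, -0.1, -3.0]
eef_pos: [0.617, -0.0978, 0.2687]
wrist_force: [0.3, -0.2, -2.9]
eef_pos: [0.6169, -0.0978, 0.2677]
wrist_force: [-0.3, 0.1, -2.6]
eef_pos: [0.617, -0.0978, 0.2672]
wrist_force: [-2.7, 0.7, 5.0]
```

```bash
python3 -m handwheel '[{"offset":[0,0,-0.0005],"spin":0,"grip":0.55},{"offset":[0,0,-0.0005],"spin":0,"grip":0.65},{"offset":[0,0,-0.0005],"spin":0,"grip":0.75},{"offset":[0,0,-0.0005],"spin":0,"grip":0.75},{"offset":[0,0,-0.02],"spin":0,"grip":0.75},{"offset":[0,0,-0.06],"spin":0,"grip":0.75},{"offset":[0,0,-0.11],"spin":0,"grip":0.75},{"offset":[0,0,-0.13],"spin":0,"grip":0.75},{"offset":[0,0,-0.13],"spin":0,"grip":0.75}]'
python3 - <<'E'
from h import *
o=st(); p=snap('wrist','w12.png'); pickle.dump(wristcam(p,o),open('w12.pkl','wb'))
E
```

```text
time_s: 28.0
eef_pos: [0.6173, -0.0979, 0.3991]
eef_rot: [0.002, -0.027, 1.0, -0.001]
wrist_force: [-0.4, 0.1, -0.4]
opening: 0.75
t 28.00 pos [ 0.6173 -0.0979  0.3991] F [-0.42  0.12 -0.37] op 0.750 q [-0.347  0.293  1.482  0.     1.362 -1.972]
```

View pics/w12.png

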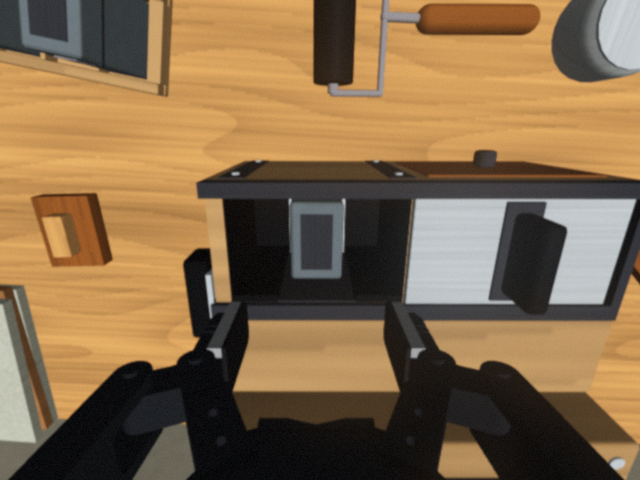

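```bash
python3 - <<'E'
from h import *
W=pickle.load(open('w12.pkl','rb'))
x=np.array([.6163,-.098,np.radians(3.2)]); c,s=np.cos(x[2]),np.sin(x[2])
for u in ((291,201),(343,201),(341,278),(292.5,278)):
    P=atz(W,u,.130);d=P[:2]-x[:2]; print('local mm',np.round(1e3*np.array([c*d[0]+s*d[1],-s*d[0]+c*d[1]]),1))
plan((.6085,.0422,.329),93.2)
E
```

```text
local mm [-33.  -19.1]
local mm [-33.   18.4]
local mm [28.  18.4]
local mm [ 28.  -19.5]
jawyaw 93.13 offset [0.0006, 0.1402, 0.0677] spin -0.07 rows 2.5 tilt [ 4.e-04 -2.e-04 -1.e+00]
```

```bash
python3 -m handwheel '[{"offset":[0.0006,0.05,0],"spin":0,"grip":0.65},{"offset":[0.0006,0.11,0],"spin":0,"grip":0.6},{"offset":[0.0006,0.1402,0],"spin":0,"grip":0.6},{"offset":[0.0006,0.1402,0.01],"spin":0,"grip":0.6},{"offset":[0.0006,0.1402,0.05],"spin":0,"grip":0.6},{"offset":[0.0006,0.1402,0.07],"spin":0,"grip":0.5},{"offset":[0.0006,0.1402,0.07],"spin":0,"grip":0.2},{"offset":[0.0006,0.1402,0.07],"spin":0,"grip":0},{"offset":[0.0006,0.1402,0.07],"spin":0,"grip":0},{"offset":[0.0006,0.1402,0.07],"spin":0,"grip":0}]'
```

```text
time_s: 29.3
eef_pos: [0.6087, 0.0418, 0.3266]
eef_rot: [-0.0, -0.027, 1.0, -0.0]
wrist_force: [1.4, -1.3, -7.9]
opening: 0.149
```

```bash
python3 -m handwheel '[{"offset":[0,-0.015,0],"spin":0,"grip":0},{"offset":[0,-0.04,0],"spin":0,"grip":0},{"offset":[0,-0.07,0],"spin":0,"grip":0},{"offset":[0,-0.10,0],"spin":0,"grip":0},{"offset":[0,-0.125,0],"spin":0,"grip":0},{"offset":[0,-0.135,0],"spin":0,"grip":0},{"offset":[0,-0.138,0],"spin":0,"grip":0},{"offset":[0,-0.14,0],"spin":0,"grip":0}]'; python3 -m handwheel '[{"offset":[0,-0.001,0],"spin":0,"grip":0},{"offset":[0,-0.001,0],"spin":0,"grip":0}]'
```

```text
time_s: 30.3
eef_pos: [0.6162, -0.0972, 0.3266]
eef_rot: [-0.0, -0.028, 1.0, 0.0]
wrist_force: [-0.1, 2.0, -7.1]
opening: 0.152
time_s: 30.55
eef_pos: [0.6163, -0.098, 0.3266]
eef_rot: [-0.0, -0.028, 1.0, 0.0]
wrist_force: [0.1, 3.4, -7.6]
opening: 0.151
```

```bash
python3 -m handwheel '[{"offset":[0,-0.001,0],"spin":0,"grip":0},{"offset":[0,-0.002,0],"spin":0,"grip":0},{"offset":[0,-0.002,0],"spin":0,"grip":0}]'
```

```text
time_s: 30.92
eef_pos: [0.6163, -0.0986, 0.3266]
eef_rot: [-0.0, -0.028, 1.0, 0.002]
wrist_force: [-0.7, 9.7, -5.4]
opening: 0.152
```

```bash
python3 -m handwheel '[{"offset":[0,0.0018,0],"spin":0,"grip":0.3},{"offset":[0,0.0018,0],"spin":0,"grip":0.5},{"offset":[0,0.0018,0],"spin":0,"grip":0.5},{"offset":[0,0.0018,-0.05],"spin":0,"grip":0.5},{"offset":[0,0.0018,-0.10],"spin":0,"grip":0.5},{"offset":[0.05,0.0018,-0.12],"spin":0,"grip":0.5},{"offset":[0.1,0.0018,-0.12],"spin":0,"grip":0.5},{"offset":[0.1,0.0018,-0.12],"spin":0,"grip":0.5},{"offset":[0.1,0.0018,-0.12],"spin":0,"grip":0.5}]'
python3 - <<'E'
from h import *
o=st(); p=snap('wrist','w13.png'); pickle.dump(wristcam(p,o),open('w13.pkl','wb')); snap('scene','s13.png'); snap('top','t13.png')
E
python3 crop.py s13.png 165 190 425 330 3 c13.png; python3 crop.py t13.png 245 115 405 225 5 c14.png
```

```text
time_s: 32.05
eef_pos: [0.5168, -0.1047, 0.4476]
eef_rot: [0.001, -0.027, 1.0, -0.001]
wrist_force: [-0.0, -0.2, 0.0]
opening: 0.502
t 32.05 pos [ 0.5168 -0.1047  0.4476] F [-0.03 -0.17  0.05] op 0.502 q [-0.425  0.038  1.676 -0.     1.425 -2.05 ]
```

View pics/w13.png

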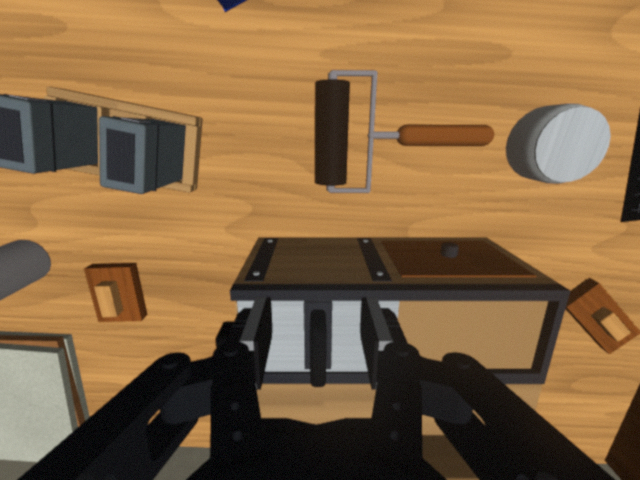

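View pics/c13.png

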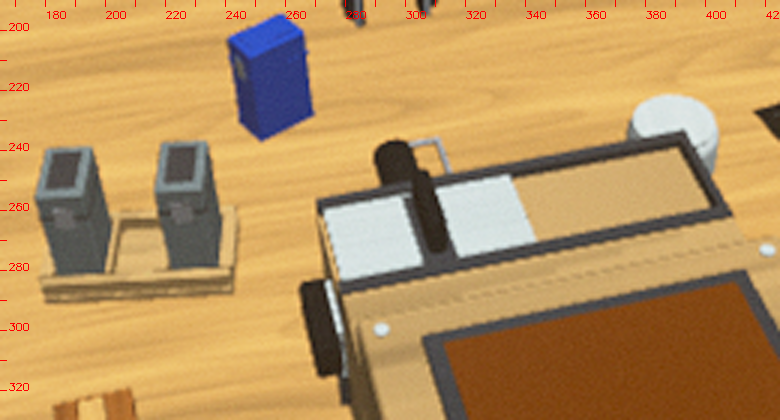

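View pics/t13.png

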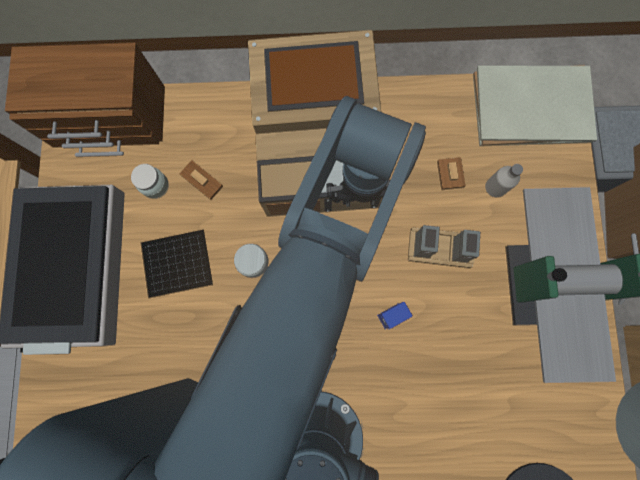

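```bash
python3 - <<'E'
from h import *
print(ctrl.hand_in()); st()
E
```

```text
the job is handed in; nothing more can be done
None
the job is handed in; nothing more can be done
```

The middle magazine is standing in the pass box with the hatch shut, and I handed the job in at about 32 s of the 72 s allowed.

- **Slide:** I pushed it home by its grip bar. It met a hard stop after about 10 mm, and I held 9 to 14 N on it for about 0.85 s. In the scene pictures taken with the hatch open and at the end, the bar is in the same place.
- **Hatch:** It opened its full 140 mm, to its stop at about 8 N. At the end I slid it back until it stopped, at about 10 N.
- **Magazine:** I took it across its 62 mm and set it on the mat. I took it again across its 40 mm and lowered it until I felt the chamber floor, at about 5 N, before letting go. A wrist picture then showed it upright between the guide rails, about 1 mm off the middle across the channel and 2.5 mm off along it.
- **Other things:** The last pictures show the other two magazines standing in the rack and the other things on the bench looking unmoved; I checked this by eye, not by measurement.

Three checks were off:
- **Mat:** I pressed the magazine down harder than I meant to, up to about 37 N. That is below the 40 N limit for the gripper's body, and the magazine showed no tilt in the next grasp.
- **Heights:** The cameras put the magazine's top about 4 mm lower than the text says, so I went by contact force for the heights when setting it down.
- **Sideways drift:** The first lowering was about 1.5 mm off to one side. I corrected it just above the rails.

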